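# Make up a tea-cake order with the tipping counting tray

### The arm

A 6-joint arm with a two-finger parallel gripper is mounted at the origin on the work surface. World frame = base frame: x ahead of the robot, y to its left, z up, the work surface at z = 0. Lengths are in m, angles in rad, forces in N, time in s.
With the tool pointing down it reaches from about 0.375 to 0.9 m from the base axis. Payload 3.1 kg.
Tool frame: the origin (TCP) lies between the finger pads; the fingertips stand 11 mm ahead of it and the grasp point (between the pads) lies 8 mm behind it; z points along the fingers, y is the direction in which the jaws open and shut (so a half turn about z gives the same grasp; the last joint's range is limited). The gripper opens to 85 mm and grips with 20 to 120 N. Pads are 22 mm wide; open, the fingers measure 114 mm over their backs; the gripper's body (76 mm by 85 mm) begins 54 mm behind the grasp point. The pads swing forward as they close: fully open they stand 13 mm farther back than shut.
Start: joints at [0.954, 0.527, 1.433, -0, 1.181, -0.178], TCP at [0.265, 0.566, 0.242] pointing down, gripper open.
Joint ranges: [-3.08, 3.08], [-0.75, 2.2], [0.22, 2.44], [-1.43, 4.57], [0, 2.65], [-2.85, 2.85]. Speed limits (rad/s): [2.79, 2.79, 3.14, 3.14, 3.14, 3.14].

### API

Orientations are given as a unit quaternion [x, y, z, w].
In Python, from station import manip gives the robot as it stands.
- The arm moves only by the tool move_arm, never from a script. Its argument "deltas" is a list of rows, each a list of 5 numbers: the shift along the tool's x, y, z in units of 40 cm (1.0 is 40 cm), then the turn about the tool's z in units of 0.5 rad (1.0 is 0.5 rad), then the opening in per cent of the stroke, from 0 (shut) to 100 (fully open). In form: [[x, y, z, twist, grip], ...]. A call has exactly 8 rows; each row is the pose to reach, as a shift and turn from the pose commanded when the call began, along the tool's axes at that moment; what a row does not reach only later rows make up. A row lasts 1/12 s, in which the tool goes at most 41.7 mm and 7.16 degrees, less where a joint would pass 70% of its speed; a pose out of reach is approached as far as the arm can. A call with a number of a shift or a turn outside -1 to 1 is refused whole. A call with a gripper value outside its range is refused whole. The fingers move at their own pace and stop on an object; "force" is the grip in N (left out, the last holds). Time passes only in rows, so rows that repeat a pose let the fingers close, or fill a call up. It gives the time, the measured TCP pose, the force and the opening at its end, in the units of the state.
- manip.sense(): the state, without advancing time (a new reading comes with each control period).
- manip.snapshot(name): name is "scene" or "top" or "wrist"; returns (picture, depth): 480x640x3 uint8, red, green, blue; 480x640 float32, m along the optical axis (not along the pixel's ray), 0 where there is no reading.
- manip.get_calibration(name): a dict with "vfov" (degrees; the focal length in pixels is half the picture's height over the tangent of half this angle, whatever the lens; pixels are square), "cx", "cy" (the principal point, pixels), "pose" (4x4, takes a point from camera to world coordinates). Camera axes: x right, y down, z forward; pixel columns grow to the right and rows downward; lengths in m; the calibration is good to about 2 mm. A picture is of the moment at which its call begins: read the wrist's pose just before it. get_calibration takes no time and is no camera call; for the wrist camera it gives the pose at the moment of the call.
- manip.sign_off(): hands the job in, once; it reports no verdict.
The state is a dict: "t": time; "q": joint angles; "qd": joint speeds; "tau": joint torques, N m; "tcp_pos": TCP position; "tool_rot": TCP orientation; "force": force on the tool from outside, world axes, zero at the start; "ft_torque": the same for the moment, N m; "finger_gap": opening from 0.0 (shut) to 1.0 (fully open).
Only numpy, scipy, OpenCV 4.12 (cv2) and the standard library are available. Lean on these libraries where they do the work, as an engineer would, in place of code of your own. Each camera call takes 0.05 s, during which the arm holds its last target.

### The job

Make up the tea order: slide the spatula that lies before the counting tray's mouth blade-first, fully home, into the slot of its wooden holder, lay all the dark tea cakes from the board in the empty front row of the tray together, and stand the tin under the mouth. Then lift the tray's rear bar so that the whole front row slides off into the tin while the green cakes stay behind the raised lip, wait for every dark cake to be in the tin before letting the tray down level again, and set the tin with its cakes centred and square on the red mat. Do not shift the jar, canister or teacup.

Things in the scene. Friction and masses are not known exactly. Their poses are not given: they have to be found in the camera images.
- stand: Fixed wooden stand of the tipping tray: two side cheeks 120 mm high, at y = +-108 to 118, from x = 45 mm to the rear; in front of that only a dark outlined pad, flat on the counter. Origin on the counter; +x points from the mouth towards the back (the bar side), z up. The hinge axis runs along y at x = 45, z = 105 mm.
- tray (a joint): Tilt of the tray in rad: 0 = level (rest, it falls back there slowly and damped when let go), grows as the rear bar is lifted and the mouth dips; stop at 1.1. 2 to 6 N at the bar lift it. Front-row cakes begin to slide at some tilt between 0.44 and 0.64 depending on friction; 0.75 is enough for all. The raised lip holds the green cakes at any tilt if the tray is moved smoothly.
- tray_bar (a point): Middle of the rear brass bar by which the tray is lifted: round, 14 mm thick, 100 mm long along y, 125 mm above the counter when level, a 28 mm gap between it and the tray's rear wall. It lies 135 mm behind the hinge axis and 20 mm above it (level), and moves on an arc about the hinge.
- tin_spot (a point): Centre of the dark pad with a pale outline on the counter under the tray's mouth: where the tin is to stand, its axes parallel to the stand's (tin +x = stand +x, so its red tab is away from the tray).
- board: Fixed light wooden board, 190 x 190 x 10 mm, on which the dark cakes lie. Origin at the centre of its underside.
- tray_row (a point): Point on the tray floor (115 mm above the counter when level), mid front row, 28 mm before the hinge axis and 10 mm above it; fixed to the tray: +x to the rear bar, y along the row. The floor is open in front (edge at x = -32 mm); a brass lip 5 mm high spans x = 45 to 50; rear wall at x = 123; side walls 20 mm high at y = +-98. The row takes four cakes (y = -72, -24, 24, 72).
- cake0: Dark brown pressed tea cake, a flat disc 40 mm across and 18 mm thick, 40 g, lying on the board at the start (two to four of them are there, the others are absent: None). Origin at the centre of its underside, z its axis.
- cake1: Dark brown pressed tea cake, a flat disc 40 mm across and 18 mm thick, 40 g, lying on the board at the start (two to four of them are there, the others are absent: None). Origin at the centre of its underside, z its axis.
- cake2: Dark brown pressed tea cake, a flat disc 40 mm across and 18 mm thick, 40 g, lying on the board at the start (two to four of them are there, the others are absent: None). Origin at the centre of its underside, z its axis.
- cake3: Dark brown pressed tea cake, a flat disc 40 mm across and 18 mm thick, 40 g, lying on the board at the start (two to four of them are there, the others are absent: None). Origin at the centre of its underside, z its axis.
- green0: Green tea cake of the same size, lying on the tray behind the raised lip, where it must stay. Origin at the centre of its underside.
- green1: Green tea cake of the same size, lying on the tray behind the raised lip, where it must stay. Origin at the centre of its underside.
- green2: Green tea cake of the same size, lying on the tray behind the raised lip, where it must stay. Origin at the centre of its underside.
- tin: Loose oblong open metal tin, 110 mm (x) by 220 mm (y), 45 mm high, walls 4 mm, about 0.25 kg. A red upright grip tab, 10 mm thick in x, 50 mm wide in y, stands at the middle of the -x wall (tab centre 50 mm from the origin along -x), its top 80 mm above the tin's underside. Origin at the centre of the underside.
- mat: Red order mat fixed flat on the counter, 140 mm (x) by 250 mm (y), 3 mm thick; the tin goes on it, long side along the mat's long side (either way round). Origin at the centre of its underside.
- spatula: Flat counting spatula lying on the counter in front of the tray's mouth, in the tin's way: wooden handle 100 mm long, 22 mm wide, 18 mm high, from x = -100 to 0 mm; steel blade 80 mm long, 44 mm wide, 4 mm thick, from x = 0 to 80 mm, flush with the underside. Origin on the underside where blade meets handle; centre of mass at about x = -22 mm.
- spatula_tip (a point): Middle of the blade's front edge, 80 mm ahead of the spatula's origin, 2 mm above the underside; axes as the spatula's.
- holder: Fixed pale wooden holder, 72 mm wide, with a level slot for the spatula's blade; axes as slot, origin on the counter below the slot's mouth. A ledge 16 mm high reaches 75 mm out in front of the slot (x = -75 to 0) and carries the handle; the block round the slot is 90 mm deep and 43 mm high.
- slot (a point): Middle of the slot's mouth (18 mm above the counter, 2 mm above the slot's floor, which is level with the ledge). +x points into the slot. The slot is 56 mm wide, 13 mm high, 90 mm deep, so the blade goes in flat until the handle's shoulder nears the block.
- jar: Bystander: amber glass jar, 76 mm across, 120 mm high, standing on the counter. Origin at its underside.
- canister: Bystander: green canister, 70 mm across, 130 mm high. Origin at its underside.
- teacup: Bystander: white teacup, 72 mm across, 60 mm high. Origin at its underside.
Things that resemble listed ones, but are neither listed nor needed, are in the scene too. Leave any purple or turquoise look-alike of the cake1 alone.

How it is judged:
By the outcome, as a careful person would: the job done as asked, in the order asked, and still so for the second after the job is handed in, with the robot touching nothing.
Of cake0, cake1, cake2, cake3 only 2 to 4 are there at a start; the rules pass over those that are not, and their reading is None.
At some moment in a run one of tin may be knocked a few centimetres aside while the robot is not near it.
Once in a run the grip may slacken for a moment while it holds something.
It also fails if it takes over 210 s, if anything falls off the work surface, if the arm or the gripper's body presses on something with over 40 N, if the wrist force passes 120 N, or if a joint passes its speed limit or range.

## Working session

There is one attempt and no reset: what is moved stays moved. The work goes in short steps, Python scripts to look and compute and a tool call to move; the robot and the scene stay as the last step left them, time stands still between calls to the robot, and variables do not carry over. Pictures are saved under pics/ and viewed, and the job is handed in when it is done.

Besides the shell and the picture viewer there is one more tool, called after "Call:" as name(argument=value, ...) on one line, values as JSON. move_arm: Moves the arm, as the interface text tells. Its arguments: {"type":"object","properties":{"deltas":{"type":"array","items":{"type":"array","items":{"type":"number"}}},"force":{"type":"number"}},"required":["deltas"]}

```bash
mkdir -p pics; ls; cat > h.py <<'E'
import numpy as np, cv2
from station import manip
def snap(name,fn=None):
    cal=manip.get_calibration(name)
    im,d=manip.snapshot(name)
    if fn: cv2.imwrite('pics/'+fn,im[:,:,::-1])
    np.savez('last_%s.npz'%name,im=im,d=d,pose=cal['pose'],vfov=cal['vfov'],cx=cal['cx'],cy=cal['cy'])
    return im,d,cal
def load(name):
    z=np.load('last_%s.npz'%name); return z['im'],z['d'],{k:(z[k] if k=='pose' else float(z[k])) for k in('pose','vfov','cx','cy')}
def ray(cal,u,v):
    f=240/np.tan(np.radians(cal['vfov'])/2)
    P=np.array(cal['pose']); dirs=P[:3,:3]@np.array([(u-cal['cx'])/f,(v-cal['cy'])/f,1.0]); return P[:3,3],dirs
def plane(cal,u,v,z):
    o,d=ray(cal,u,v); s=(z-o[2])/d[2]; return o+s*d
def proj(cal,p):
    f=240/np.tan(np.radians(cal['vfov'])/2)
    P=np.array(cal['pose']); c=P[:3,:3].T@(np.array(p)-P[:3,3]); return c[0]/c[2]*f+cal['cx'],c[1]/c[2]*f+cal['cy']
def cloud(cal,d):
    f=240/np.tan(np.radians(cal['vfov'])/2)
    v,u=np.mgrid[0:480,0:640]; c=np.stack([(u-cal['cx'])/f*d,(v-cal['cy'])/f*d,d],-1)
    P=np.array(cal['pose']); return c@P[:3,:3].T+P[:3,3]
E
python3 - <<'E'
from h import *
np.set_printoptions(precision=4,suppress=True)
print(manip.sense())
for n in('scene','top','wrist'):
    im,d,c=snap(n,n+'0.png'); print(n,c)
E
```

```text
pics
{'t': 0.0, 'q': array([ 0.9535,  0.5285,  1.4339, -0.    ,  1.1814, -0.1785]), 'qd': array([ 0.0007,  0.0005, -0.0014, -0.    ,  0.0008, -0.0001]), 'tau': array([ -0.0013, -44.2362, -17.8018,  -0.0003,   0.0089,   0.    ]), 'tcp_pos': array([0.2651, 0.5652, 0.2413]), 'tool_rot': array([ 0.2176,  0.976 , -0.001 , -0.0004]), 'force': array([-0.1124,  0.3957, -0.5561]), 'ft_torque': array([-0.0166,  0.0564,  0.0289]), 'finger_gap': 1.0000700769398403}
scene {'vfov': 54.13213237011373, 'cx': 308.23673384510545, 'cy': 241.22459345455292, 'pose': array([[-0.4666,  0.6343, -0.6164,  1.3444],
       [ 0.8844,  0.3419, -0.3177,  0.4668],
       [ 0.0093, -0.6934, -0.7205,  1.0061],
       [ 0.    ,  0.    ,  0.    ,  1.    ]])}
top {'vfov': 52.953879607947925, 'cx': 320.7073409649243, 'cy': 239.58195445260503, 'pose': array([[-0.0292, -0.992 ,  0.1227,  0.4123],
       [-0.9996,  0.0295,  0.0007,  0.0561],
       [-0.0043, -0.1226, -0.9924,  1.1722],
       [ 0.    ,  0.    ,  0.    ,  1.    ]])}
wrist {'vfov': 65.388996341778, 'cx': 323.6326342689936, 'cy': 243.39385969996516, 'pose': array([[ 0.4248,  0.8686,  0.255 ,  0.2009],
       [ 0.9053, -0.4069, -0.1217,  0.5958],
       [-0.002 ,  0.2826, -0.9592,  0.3721],
       [ 0.    ,  0.    ,  0.    ,  1.    ]])}
```

View pics/top0.png

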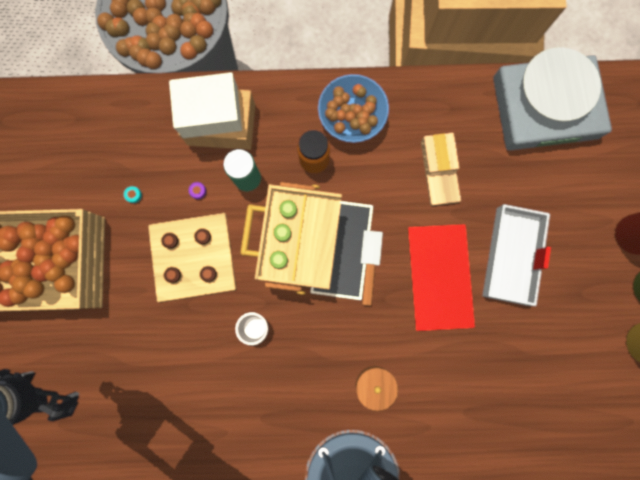

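View pics/scene0.png

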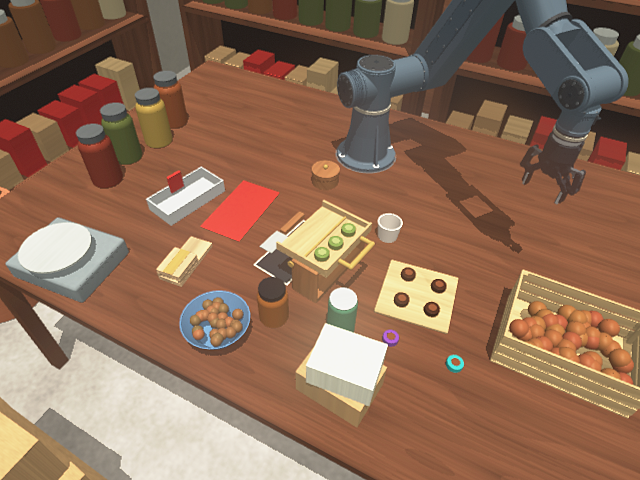

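View pics/wrist0.png

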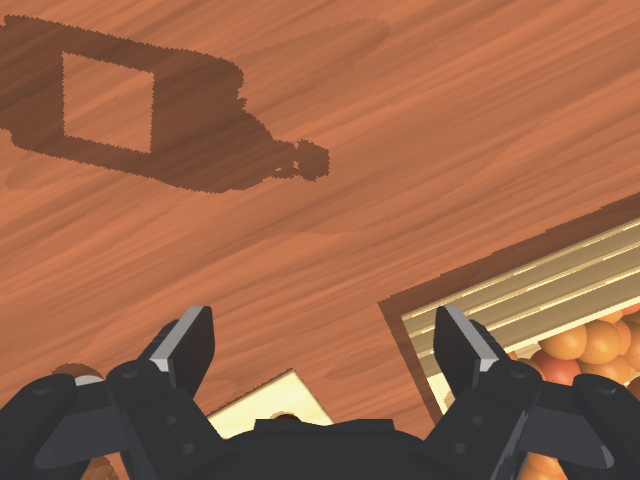

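The four dark cakes are at top px (170,241), (203,237), (173,275) and (208,275). These could be taken for them:
- purple ring (197,190) and turquoise ring (132,194)
- green cakes (289,208), (282,233), (278,260)
- balls in the bowl, pan and crate

The rest are also clear: spatula with blade (371,247) and handle (368,288), holder (442,168), mat (441,277), tin (517,256) with its tab at (542,258).

```bash
python3 - <<'E'
from h import *
np.set_printoptions(precision=3,suppress=True)
im,d,c=load('top')
cv2.imwrite('pics/crop0.png',cv2.resize(im[120:320,130:570],None,fx=1.8,fy=1.8,interpolation=cv2.INTER_CUBIC)[:,:,::-1])
for n,u,v,z in [('c0',170,241,.028),('c1',203,237,.028),('c2',173,275,.028),('c3',208,275,.028),('blade',371,247,.004),('handle',368,288,.018),('holder',442,168,.04),('mat',441,277,.003),('tin',517,256,.045),('tab',542,258,.08),('jar',313,145,.12),('can',240,165,.13),('cup',252,328,.06),('bar',254,231,.125),('pad',343,250,0),('base',352,470,0)]:
    print(n,plane(c,u,v,z),np.hypot(*plane(c,u,v,z)[:2]))
hsv=cv2.cvtColor(im,cv2.COLOR_RGB2HSV)
red=((hsv[...,0]<6)|(hsv[...,0]>174))&(hsv[...,1]>215)&(hsv[...,2]>120)
n,l,s,ce=cv2.connectedComponentsWithStats(red.astype(np.uint8))
for i in range(1,n):
    if s[i,4]>100:
        r=cv2.minAreaRect(np.argwhere(l==i)[:,::-1].astype(np.float32)); print(s[i],r,[plane(c,*p,.003)[:2] for p in cv2.boxPoints(r)],plane(c,*r[0],.003))
E
```

```text
c0 [0.561 0.418 0.028] 0.6996155212015678
c1 [0.568 0.339 0.028] 0.6617325886489849
c2 [0.48  0.41  0.028] 0.6309038378078833
c3 [0.477 0.327 0.028] 0.5783079961548306
blade [ 0.535 -0.065  0.004] 0.5388910126873167
handle [ 0.436 -0.052  0.018] 0.43864782339045916
holder [ 0.717 -0.24   0.04 ] 0.7565119918238431
mat [ 0.457 -0.231  0.003] 0.5122811807571911
tin [ 0.499 -0.402  0.045] 0.6408307098182346
tab [ 0.49  -0.444  0.08 ] 0.6613299092939035
jar [0.758 0.068 0.12 ] 0.7608431845419099
can [0.714 0.231 0.13 ] 0.7501490950555352
cup [0.352 0.219 0.06 ] 0.41452023447802766
bar [0.565 0.203 0.125] 0.6004359119086349
pad [0.53  0.003 0.   ] 0.5300422198738833
base [0.018 0.    0.   ] 0.018177426559670952
```

View pics/crop0.png

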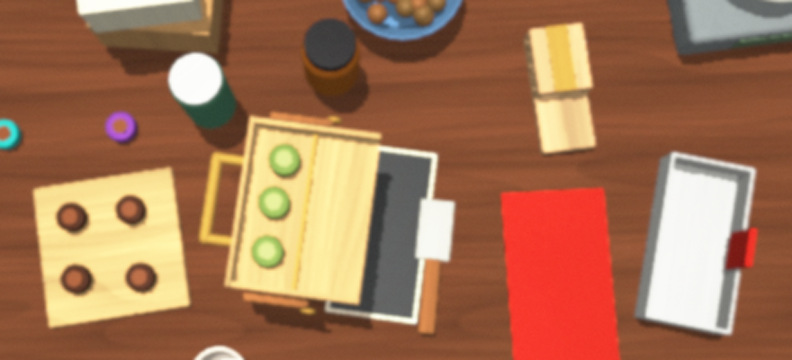

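```bash
cat > g.py <<'E'
import sys
from h import *
from scipy.spatial.transform import Rotation as R
def go(x,y,z,phi):
    s=manip.sense(); M=R.from_quat(s['tool_rot']).as_matrix(); p=s['tcp_pos']
    dl=M.T@(np.array([x,y,z])-p)/.4
    cur=np.arctan2(M[1,1],M[0,1]); a=-(phi-cur); a=(a+np.pi)%(2*np.pi)-np.pi
    q1=np.arctan2(y,x); 
    print('t %.2f at %s phi %.3f gap %.3f q6 %.2f F %s'%(s['t'],np.round(p,4),cur,s['finger_gap'],s['q'][5],np.round(s['force'],1)))
    print('-> d %s twist %.3f (alt %.3f) end q6 %.2f'%(np.round(dl,4),a/.5,(a-np.pi*np.sign(a))/.5,s['q'][5]+q1-np.arctan2(p[1],p[0])+a), 'dist',round(float(np.linalg.norm(dl))*.4,3))
if __name__=='__main__': go(*map(float,sys.argv[1:5]))
E
python3 g.py .44 -.06 .27 1.44
```

```text
t 0.15 at [0.2652 0.5653 0.2415] phi 1.132 gap 0.999 q6 -0.18 F [0.7 0.5 0.1]
-> d [-1.0598 -1.2297 -0.0694] twist -0.616 (alt 5.667) end q6 -1.75 dist 0.65
```

Call:
move_arm(deltas=[[-0.06,-0.07,-0.01,-0.05,100],[-0.13,-0.15,-0.02,-0.1,100],[-0.19,-0.23,-0.03,-0.15,100],[-0.26,-0.31,-0.04,-0.2,100],[-0.33,-0.39,-0.05,-0.25,100],[-0.4,-0.47,-0.05,-0.3,100],[-0.46,-0.54,-0.06,-0.35,100],[-0.52,-0.61,-0.07,-0.4,100]])

```text
t: 0.82
tcp_pos: [0.3499, 0.2544, 0.2702]
tool_rot: [0.118, 0.993, -0.0, -0.0]
force: [1.8, -0.5, 0.1]
finger_gap: 1.001
```

```bash
python3 g.py .44 -.06 .27 1.44
```

```text
t 0.82 at [0.3499 0.2544 0.2702] phi 1.333 gap 1.001 q6 -0.96 F [ 1.8 -0.5  0.1]
-> d [-0.4039 -0.7108  0.0009] twist -0.213 (alt 6.070) end q6 -1.83 dist 0.327
```

Call:
move_arm(deltas=[[-0.05,-0.09,0,-0.03,100],[-0.1,-0.18,0,-0.06,100],[-0.15,-0.27,0,-0.09,100],[-0.2,-0.36,0,-0.12,100],[-0.25,-0.45,0,-0.15,100],[-0.31,-0.54,0,-0.18,100],[-0.36,-0.63,0,-0.2,100],[-0.4,-0.71,0,-0.21,100]])

```text
t: 1.48
tcp_pos: [0.4391, -0.0599, 0.2704]
tool_rot: [0.067, 0.998, -0.0, 0.001]
force: [0.4, 0.6, -0.7]
finger_gap: 0.999
```

```bash
python3 - <<'E'
from h import *
im,d,c=snap('wrist','w1.png'); print(manip.sense()['tcp_pos'])
E
```

```text
[ 0.44216028 -0.06620459  0.27080058]
```

View pics/w1.png

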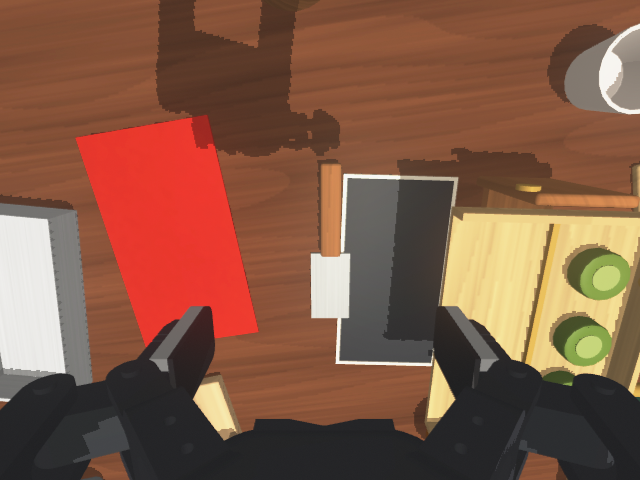

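```bash
python3 - <<'E'
from h import *
np.set_printoptions(precision=4,suppress=True)
print(manip.sense()['tcp_pos'],manip.sense()['qd'])
im,d,c=snap('wrist','w2.png'); print(manip.sense()['tcp_pos'])
cv2.imwrite('pics/w2c.png',cv2.resize(im[100:400,60:480],None,fx=1.9,fy=1.9,interpolation=cv2.INTER_CUBIC)[:,:,::-1])
E
```

```text
[ 0.4422 -0.0662  0.2708] [ 0.0917 -0.0178  0.0117  0.0565 -0.0072  0.1729]
[ 0.4408 -0.0627  0.2706]
```

View pics/w2c.png

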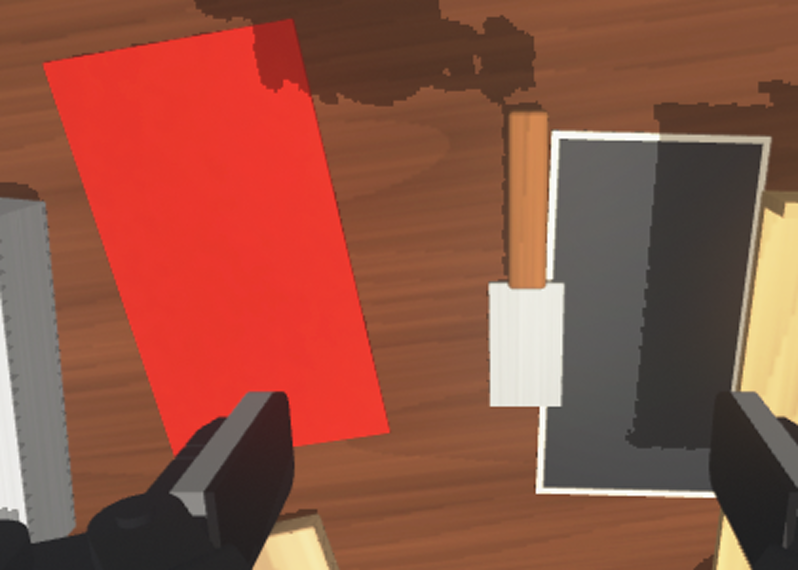

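```bash
cat > m.py <<'E'
from h import *
def line(pts): 
    vx,vy,x,y=cv2.fitLine(np.float32(pts),cv2.DIST_HUBER,0,.01,.01).ravel(); return np.array([x,y]),np.array([vx,vy])
def mask_pts(cal,m,z):
    ys,xs=np.nonzero(m); return np.array([plane(cal,x,y,z)[:2] for x,y in zip(xs,ys)])
def biggest(m):
    n,l,s,ce=cv2.connectedComponentsWithStats(m.astype(np.uint8)); i=1+np.argmax(s[1:,4]); return l==i
E
python3 - <<'E'
from m import *
np.set_printoptions(precision=4,suppress=True)
for i in range(4): im,d,c=snap('wrist')
s=manip.sense();print(s['t'],s['tcp_pos'],s['qd'])
hsv=cv2.cvtColor(im,cv2.COLOR_RGB2HSV)
print('blade hsv',hsv[290,330],'handle',hsv[210,330],'wood',hsv[200,290], 'padline',hsv[363,380])
roi=np.zeros((480,640),bool); roi[140:335,295:365]=1
blade=(hsv[...,1]<40)&(hsv[...,2]>180)&roi
k=np.ones((7,7),np.uint8)
blade=biggest(cv2.morphologyEx(blade.astype(np.uint8),cv2.MORPH_OPEN,k))
handle=biggest(cv2.morphologyEx(((hsv[...,1]>120)&(hsv[...,2]>165)&roi).astype(np.uint8),cv2.MORPH_OPEN,k))
for n,m,z in(('blade',blade,.004),('handle',handle,.018)):
    P=mask_pts(c,m,z); r=cv2.minAreaRect((P*1000).astype(np.float32)); print(n,m.sum(),r,cv2.boxPoints(r).tolist())
red=biggest(((hsv[...,0]<6)|(hsv[...,0]>174))&(hsv[...,1]>180)&(hsv[...,2]>60))
P=mask_pts(c,red,.003);r=cv2.minAreaRect((P*1000).astype(np.float32)); print('mat',r)
for p in [(343,176),(457,179),(432,365),(336,362)]: print('pad',plane(c,*p,0))
cv2.imwrite('pics/w3.png',im[:,:,::-1])
E
```

```text
1.7833 [ 0.4375 -0.0562  0.27  ] [ 0.02   -0.0054  0.0043 -0.0041 -0.0046 -0.0012]
blade hsv [ 27  11 234] handle [ 13 156 207] wood [  9 147 127] padline [ 21  18 101]
blade 2399 ((536.8400268554688, -66.2696304321289), (43.77786636352539, 79.2333755493164), 82.26636505126953) [[494.63812255859375, -82.62833404541016], [573.1508178710938, -93.29061126708984], [579.0419311523438, -49.910926818847656], [500.52923583984375, -39.24864959716797]]
handle 1700 ((447.5135192871094, -53.40277099609375), (19.014272689819336, 96.56407165527344), 82.08373260498047) [[398.3822021484375, -56.16962814331055], [494.02606201171875, -69.46898651123047], [496.64483642578125, -50.63591384887695], [401.0009765625, -37.33655548095703]]
mat ((461.0130615234375, -230.87020874023438), (249.250732421875, 139.88404846191406), 1.454550862312317)
pad [ 0.4126 -0.0326  0.    ]
pad [0.4321 0.0871 0.    ]
pad [0.6567 0.0486 0.    ]
pad [ 0.6365 -0.0684  0.    ]
```

```bash
python3 g.py .458 -.0555 .04 1.436
```

```text
t 1.78 at [ 0.4375 -0.0562  0.27  ] phi 1.438 gap 0.999 q6 -1.82 F [-0.3 -0.8 -0.3]
-> d [-0.0516  0.008   0.5749] twist 0.003 (alt -6.280) end q6 -1.81 dist 0.231
```

Call:
move_arm(deltas=[[-0.01,0,0.06,0,100],[-0.02,0,0.15,0,100],[-0.03,0.01,0.25,0,100],[-0.04,0.01,0.35,0,100],[-0.05,0.01,0.44,0,100],[-0.052,0.008,0.52,0,100],[-0.052,0.008,0.56,0,100],[-0.052,0.008,0.575,0,100]])

```text
t: 2.45
tcp_pos: [0.4576, -0.0545, 0.0379]
tool_rot: [0.065, 0.998, 0.001, -0.003]
force: [0.4, 0.4, 0.2]
finger_gap: 0.998
```

Call:
move_arm(deltas=[[0,0,0,0,100],[0,0,0,0,100],[0,0,0.02,0,100],[0,0,0.04,0,100],[0,0,0.055,0,100],[0,0,0.065,0,100],[0,0,0.065,0,100],[0,0,0.065,0,100]])

```text
t: 3.12
tcp_pos: [0.4593, -0.0569, 0.0141]
tool_rot: [0.067, 0.998, 0.0, -0.0]
force: [-0.2, 0.4, -0.2]
finger_gap: 0.999
```

```bash
python3 g.py .458 -.0555 .014 1.436; python3 -c "
from h import *
snap('wrist','w4.png')"
```

```text
t 3.12 at [ 0.4593 -0.0569  0.0141] phi 1.437 gap 0.999 q6 -1.80 F [-0.2  0.4 -0.2]
-> d [0.0037 0.0031 0.0003] twist 0.001 (alt -6.282) end q6 -1.80 dist 0.002
```

View pics/w4.png

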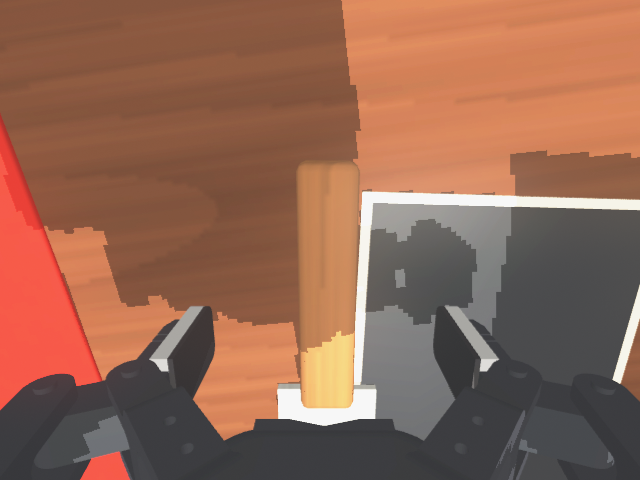

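Call:
move_arm(deltas=[[0,0,0,0,70],[0,0,0,0,45],[0,0,0,0,25],[0,0,0,0,15],[0,0,0,0,10],[0,0,0,0,10],[0,0,0,0,10],[0,0,0,0,10]], force=60)

```text
t: 3.83
tcp_pos: [0.4595, -0.0569, 0.0147]
tool_rot: [0.067, 0.998, -0.0, 0.0]
force: [-0.1, -0.1, 6.5]
finger_gap: 0.239
```

```bash
python3 g.py .458 -.0555 .10 1.436
```

```text
t 3.83 at [ 0.4595 -0.0569  0.0147] phi 1.437 gap 0.239 q6 -1.80 F [-0.1 -0.1  6.5]
-> d [ 0.0041  0.0029 -0.2133] twist 0.002 (alt -6.281) end q6 -1.80 dist 0.085
```

Call:
move_arm(deltas=[[0,0,-0.02,0,10],[0,0,-0.06,0,10],[0,0,-0.12,0,10],[0,0,-0.18,0,10],[0,0,-0.25,0,10],[0,0,-0.32,0,10],[0,0,-0.38,0,10],[0,0,-0.4,0,10]])

```text
t: 4.5
tcp_pos: [0.4608, -0.0572, 0.1775]
tool_rot: [0.067, 0.998, -0.001, 0.003]
force: [0.1, -0.4, -0.9]
finger_gap: 0.241
```

```bash
python3 g.py .62 -.22 .22 1.436
```

```text
t 4.50 at [ 0.4608 -0.0572  0.1775] phi 1.437 gap 0.241 q6 -1.80 F [ 0.1 -0.4 -0.9]
-> d [-0.4493 -0.3504 -0.1032] twist 0.002 (alt -6.281) end q6 -2.02 dist 0.232
```

Call:
move_arm(deltas=[[-0.04,-0.03,-0.01,0,10],[-0.12,-0.09,-0.03,0,10],[-0.2,-0.16,-0.05,0,10],[-0.28,-0.22,-0.07,0,10],[-0.35,-0.28,-0.08,0,10],[-0.41,-0.32,-0.1,0,10],[-0.44,-0.345,-0.1,0,10],[-0.45,-0.35,-0.1,0,10]])

```text
t: 5.17
tcp_pos: [0.6207, -0.2224, 0.2132]
tool_rot: [0.068, 0.998, -0.001, 0.001]
force: [-0.6, 0.1, -1.4]
finger_gap: 0.238
```

```bash
python3 -c "
from h import *
for i in range(4): snap('wrist','w5.png')
snap('top','t5.png')
print(manip.sense()['tcp_pos'],manip.sense()['finger_gap'])"
```

```text
[ 0.61746409 -0.21789902  0.2132005 ] 0.23596092634707277
```

View pics/w5.png

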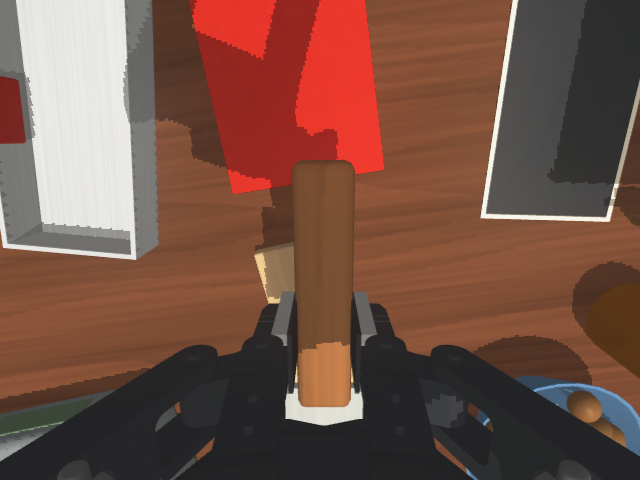

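View pics/t5.png

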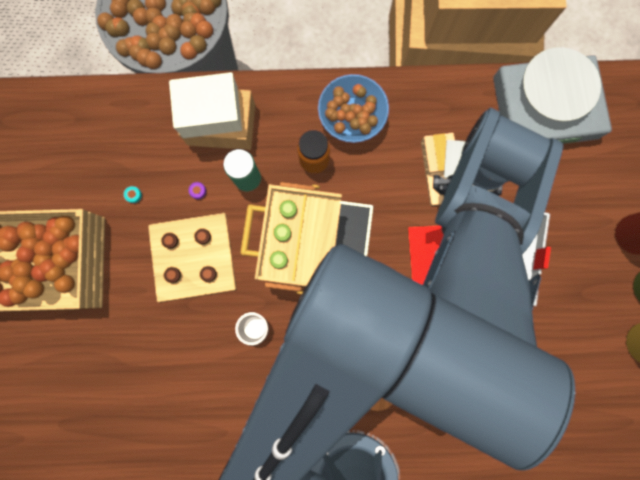

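```bash
python3 g.py .78 -.13 .26 1.436
```

```text
t 5.42 at [ 0.6175 -0.2179  0.2132] phi 1.438 gap 0.236 q6 -1.95 F [-0.2 -0.4 -1.9]
-> d [-0.3732  0.2719 -0.1179] twist 0.003 (alt -6.280) end q6 -1.77 dist 0.191
```

Call:
move_arm(deltas=[[-0.04,0.03,-0.02,0,10],[-0.12,0.08,-0.05,0,10],[-0.2,0.14,-0.08,0,10],[-0.28,0.2,-0.1,0,10],[-0.34,0.25,-0.12,0,10],[-0.37,0.27,-0.12,0,10],[-0.37,0.27,-0.12,0,10],[-0.37,0.27,-0.12,0,10]])

```text
t: 6.08
tcp_pos: [0.7793, -0.1305, 0.2613]
tool_rot: [0.066, 0.998, 0.0, -0.001]
force: [-0.6, -0.5, -1.1]
finger_gap: 0.239
```

```bash
python3 -c "
from h import *
for i in range(6): snap('wrist','w6.png')
print(manip.sense()['tcp_pos'],manip.sense()['qd'])"
```

```text
[ 0.77922897 -0.13326667  0.26235461] [ 0.0017243   0.00197864 -0.01095382  0.00303086 -0.00037601  0.00118653]
```

View pics/w6.png

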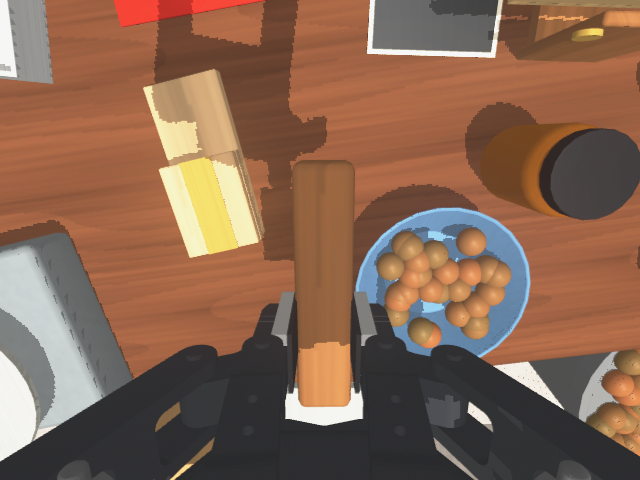

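```bash
python3 -c "
from h import *
im,d,c=load('wrist')
cv2.imwrite('pics/w6c.png',cv2.resize(im[60:265,135:275],None,fx=4,fy=4,interpolation=cv2.INTER_CUBIC)[:590,:,::-1])
cv2.imwrite('pics/w6d.png',cv2.resize(im[130:265,135:275],None,fx=4,fy=4,interpolation=cv2.INTER_CUBIC)[:590,:,::-1])"
```

```text
(no output)
```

View pics/w6c.png

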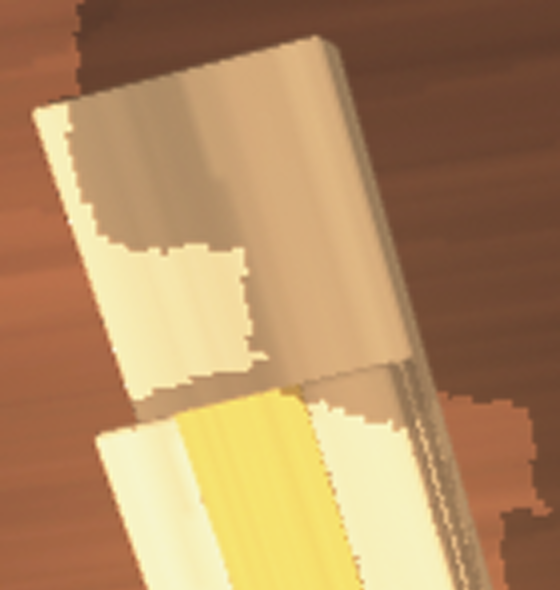

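View pics/w6d.png

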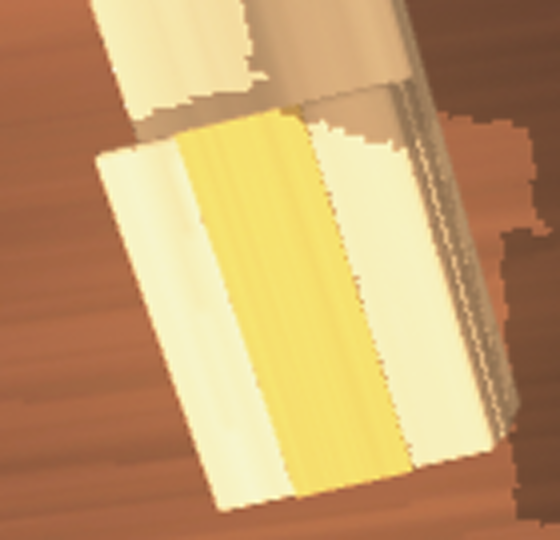

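```bash
python3 - <<'E'
from h import *
np.set_printoptions(precision=4,suppress=True)
im,d,c=load('wrist')
A=[plane(c,*p,.043)[:2] for p in((159.25,169.25),(233.75,150.5),(258.25,242.5),(189.75,257.75))]
L=[plane(c,*p,.016)[:2] for p in((143.25,87.5),(214.5,69.25),(237.5,149.5))]
A=np.array(A);L=np.array(L);print(A,L)
for a,b in((A[0],A[1]),(A[0],A[3]),(A[1],A[2]),(A[3],A[2]),(L[0],L[1]),(L[1],L[2])):
    v=b-a; print(np.linalg.norm(v),np.arctan2(v[1],v[0]))
E
```

```text
[[ 0.7194 -0.2782]
 [ 0.7121 -0.2068]
 [ 0.8009 -0.2007]
 [ 0.8072 -0.2705]] [[ 0.6448 -0.2856]
 [ 0.6384 -0.2161]
 [ 0.712  -0.2094]]
0.07181090107523215 1.6717175718316444
0.0881728159876033 0.08728760731801742
0.08895892846302274 0.06851017984291816
0.07013421571902935 1.66105800236717
0.06977788413665036 1.6621538880859614
0.07389682227561765 0.09135831557149407
```

```bash
python3 g.py .5686 -.2564 .15 1.659
```

```text
t 6.38 at [ 0.7792 -0.1333  0.2624] phi 1.436 gap 0.241 q6 -1.75 F [-0.2  0.2 -1.2]
-> d [ 0.48   -0.376   0.2813] twist -0.447 (alt 5.836) end q6 -2.22 dist 0.269
```

Call:
move_arm(deltas=[[0.05,-0.04,0,-0.05,10],[0.13,-0.1,0.01,-0.12,10],[0.21,-0.17,0.04,-0.2,10],[0.29,-0.24,0.1,-0.28,10],[0.37,-0.3,0.16,-0.36,10],[0.44,-0.35,0.22,-0.43,10],[0.475,-0.37,0.27,-0.447,10],[0.48,-0.376,0.28,-0.447,10]])

```text
t: 7.05
tcp_pos: [0.5613, -0.2557, 0.1459]
tool_rot: [-0.043, 0.999, 0.004, -0.006]
force: [-1.5, 1.5, -2.2]
finger_gap: 0.244
```

```bash
python3 -c "
from h import *
for i in range(3): snap('scene','s7.png')";python3 g.py .5686 -.2564 .034 1.659
```

```text
t 7.20 at [ 0.5701 -0.2567  0.1507] phi 1.658 gap 0.236 q6 -2.26 F [ 0.5 -0.5 -0.5]
-> d [0.0039 0.0013 0.2917] twist -0.001 (alt 6.282) end q6 -2.26 dist 0.117
```

Call:
move_arm(deltas=[[0,0,0.03,0,10],[0,0,0.07,0,10],[0.004,0,0.13,0,10],[0.004,0,0.19,0,10],[0.004,0,0.24,0,10],[0.004,0.001,0.27,0,10],[0.004,0.001,0.285,0,10],[0.004,0.001,0.29,0,10]])

```text
t: 7.87
tcp_pos: [0.5691, -0.2551, 0.0336]
tool_rot: [-0.045, 0.999, 0.0, 0.0]
force: [0.5, 1.4, -0.4]
finger_gap: 0.236
```

```bash
python3 -c "
from h import *
for i in range(4): snap('scene','s7.png')
snap('wrist','w7.png')
im,d,c=load('scene')
cv2.imwrite('pics/s7c.png',cv2.resize(im[190:310,120:300],None,fx=4,fy=4,interpolation=cv2.INTER_CUBIC)[:,:,::-1])
";python3 g.py .5686 -.2564 .034 1.659
```

```text
t 8.12 at [ 0.5693 -0.2561  0.0356] phi 1.661 gap 0.236 q6 -2.26 F [-0.9  0.2 -0.6]
-> d [ 0.0017 -0.0007  0.0041] twist 0.003 (alt -6.280) end q6 -2.26 dist 0.002
```

View pics/s7c.png

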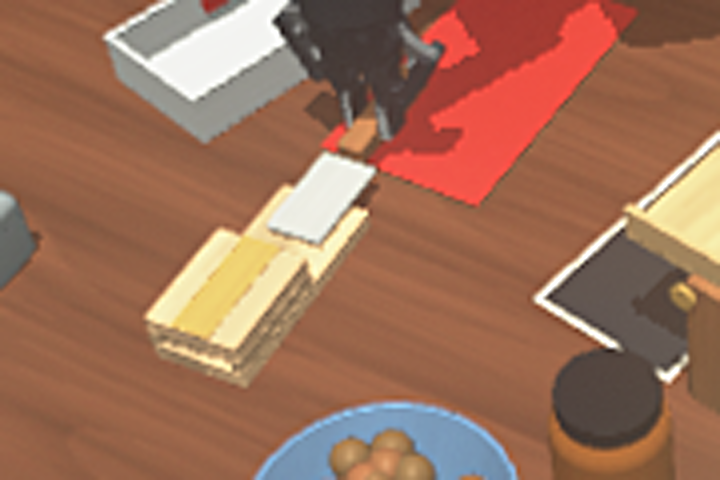

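```bash
python3 - <<'E'
from h import *
np.set_printoptions(precision=4,suppress=True)
im,d,c=load('scene')
f=lambda x,y:(x/4+120,y/4+190)
for z in(.02,.024,.028): print(z,[plane(c,*f(*p),z)[:2] for p in((268,232),(318,243),(376,172),(322,152))])
print('exp tip',.5693+.118*.9961,-.2561+.118*.088)
print('block front top',[plane(c,*f(*p),.043)[:2] for p in((220,227),(312,260),(240,350),(147,318))])
E
```

```text
0.02 [array([ 0.6895, -0.2611]), array([ 0.6812, -0.2231]), array([ 0.6032, -0.2289]), array([ 0.605 , -0.2767])]
0.024 [array([ 0.6921, -0.2581]), array([ 0.6839, -0.2203]), array([ 0.6062, -0.2261]), array([ 0.608 , -0.2737])]
0.028 [array([ 0.6948, -0.2552]), array([ 0.6866, -0.2175]), array([ 0.6092, -0.2232]), array([ 0.611 , -0.2706])]
exp tip 0.6868398 -0.245716
block front top [array([ 0.7168, -0.2766]), array([ 0.7116, -0.2009]), array([ 0.7988, -0.1938]), array([ 0.8062, -0.266 ])]
```

Call:
move_arm(deltas=[[-0.01,0,0.002,0,10],[-0.025,0,0.003,0,10],[-0.045,0,0.003,0,10],[-0.065,0,0.003,0,10],[-0.085,0,0.003,0,10],[-0.105,0,0.003,0,10],[-0.12,0,0.003,0,10],[-0.13,0,0.003,0,10]])

```text
t: 8.78
tcp_pos: [0.6213, -0.2507, 0.0331]
tool_rot: [-0.045, 0.999, -0.0, 0.0]
force: [0.2, 0.2, -0.3]
finger_gap: 0.236
```

```bash
python3 g.py .6779 -.2468 .034 1.659;python3 -c "
from h import *
for i in range(2): snap('scene','s8.png')
im,d,c=load('scene')
cv2.imwrite('pics/s8c.png',cv2.resize(im[190:310,120:300],None,fx=4,fy=4,interpolation=cv2.INTER_CUBIC)[:,:,::-1])
"
```

```text
t 8.78 at [ 0.6213 -0.2507  0.0331] phi 1.661 gap 0.236 q6 -2.21 F [ 0.2  0.2 -0.3]
-> d [-0.1418 -0.003  -0.0022] twist 0.004 (alt -6.279) end q6 -2.17 dist 0.057
```

View pics/s8c.png

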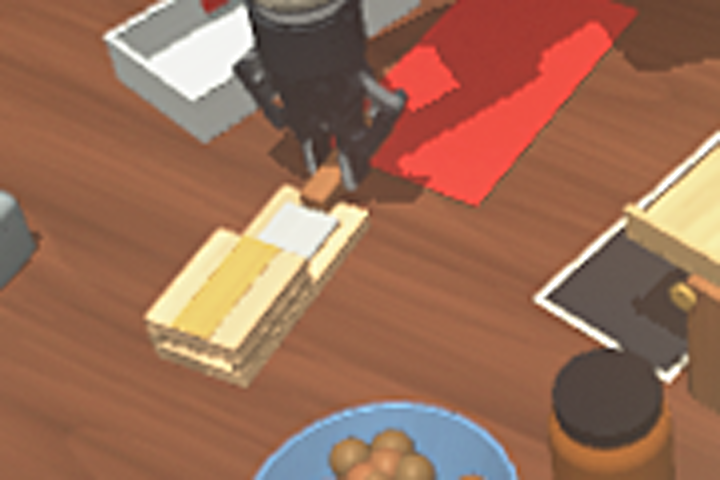

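Blade is entering the slot freely. I'll continue the push.

Call:
move_arm(deltas=[[-0.01,0,0,0,10],[-0.025,-0.001,0,0,10],[-0.045,-0.002,0,0,10],[-0.065,-0.002,0,0,10],[-0.085,-0.003,0,0,10],[-0.105,-0.003,0,0,10],[-0.12,-0.003,0,0,10],[-0.13,-0.003,0,0,10]])

```text
t: 9.55
tcp_pos: [0.6731, -0.2472, 0.0331]
tool_rot: [-0.045, 0.999, -0.0, 0.0]
force: [0.4, 0.2, -1.3]
finger_gap: 0.236
```

```bash
python3 g.py .6779 -.2468 .034 1.659
```

```text
t 9.55 at [ 0.6731 -0.2472  0.0331] phi 1.661 gap 0.236 q6 -2.17 F [ 0.4  0.2 -1.3]
-> d [-0.012   0.     -0.0021] twist 0.004 (alt -6.279) end q6 -2.16 dist 0.005
```

Slowly the last few mm until contact.

Call:
move_arm(deltas=[[-0.002,0,0,0,10],[-0.004,0,0,0,10],[-0.006,0,0,0,10],[-0.008,0,0,0,10],[-0.01,0,0,0,10],[-0.012,0,0,0,10],[-0.014,0,0,0,10],[-0.014,0,0,0,10]])

```text
t: 10.22
tcp_pos: [0.6768, -0.247, 0.0331]
tool_rot: [-0.045, 0.999, 0.0, -0.001]
force: [-1.7, -1.2, 0.8]
finger_gap: 0.237
```

```bash
python3 g.py .6779 -.2468 .034 1.659
```

```text
t 10.22 at [ 0.6768 -0.247   0.0331] phi 1.661 gap 0.237 q6 -2.16 F [-1.7 -1.2  0.8]
-> d [-0.0028  0.0002 -0.0024] twist 0.003 (alt -6.280) end q6 -2.16 dist 0.001
```

Call:
move_arm(deltas=[[-0.003,0,0,0,10],[-0.006,0,0,0,10],[-0.009,0,0,0,10],[-0.012,0,0,0,10],[-0.012,0,0,0,10],[-0.012,0,0,0,10],[-0.012,0,0,0,10],[-0.012,0,0,0,10]])

```text
t: 10.88
tcp_pos: [0.6769, -0.2469, 0.0328]
tool_rot: [-0.045, 0.999, 0.001, -0.006]
force: [-13.5, -2.9, 5.5]
finger_gap: 0.241
```

```bash
python3 g.py .6779 -.2468 .034 1.659;python3 -c "
from h import *
for i in range(2): snap('scene','s9.png')
im,d,c=load('scene')
cv2.imwrite('pics/s9c.png',cv2.resize(im[200:300,140:260],None,fx=6,fy=6,interpolation=cv2.INTER_CUBIC)[:,:,::-1])
"
```

```text
t 10.88 at [ 0.6769 -0.2469  0.0328] phi 1.661 gap 0.241 q6 -2.16 F [-13.5  -2.9   5.5]
-> d [-0.0024 -0.     -0.0029] twist 0.004 (alt -6.279) end q6 -2.16 dist 0.002
```

View pics/s9c.png

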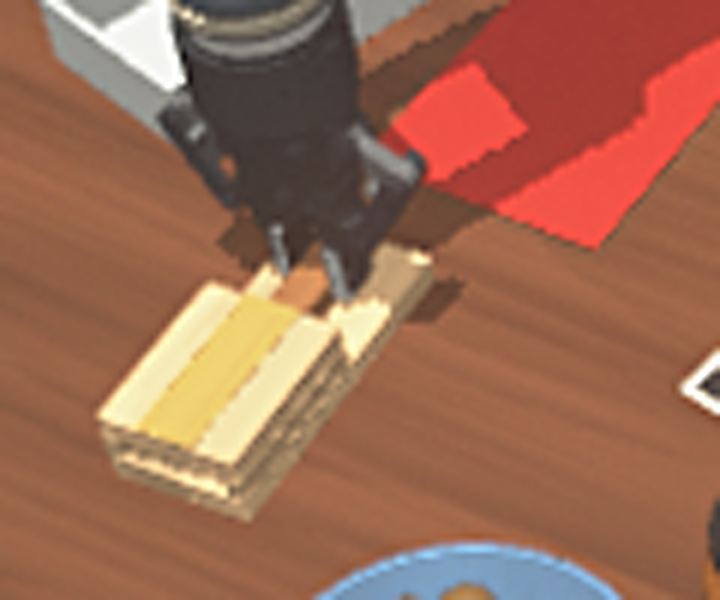

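Call:
move_arm(deltas=[[0.005,0,0.002,0,10],[0.01,0,0.004,0,10],[0.01,0,0.006,0,10],[0.01,0,0.006,0,10],[0.01,0,0.006,0,10],[0.01,0,0.006,0,40],[0.01,0,0.006,0,60],[0.01,0,0.006,0,70]])

```text
t: 11.65
tcp_pos: [0.6798, -0.2469, 0.0312]
tool_rot: [-0.045, 0.999, -0.0, 0.001]
force: [0.1, -0.7, 0.2]
finger_gap: 0.652
```

```bash
python3 g.py .6 -.2 .20 1.659
```

```text
t 11.65 at [ 0.6798 -0.2469  0.0312] phi 1.661 gap 0.652 q6 -2.16 F [ 0.1 -0.7  0.2]
-> d [ 0.1869  0.1343 -0.4228] twist 0.003 (alt -6.280) end q6 -2.14 dist 0.193
```

Call:
move_arm(deltas=[[0,0,-0.03,0,75],[0,0,-0.08,0,75],[0,0,-0.16,0,75],[0,0,-0.25,0,75],[0,0,-0.34,0,75],[0.02,0.04,-0.43,0,75],[0.06,0.1,-0.5,0,75],[0.1,0.18,-0.54,0,75]])

```text
t: 12.32
tcp_pos: [0.6344, -0.1807, 0.2524]
tool_rot: [-0.044, 0.999, -0.003, 0.005]
force: [0.8, 0.4, 2.1]
finger_gap: 0.755
```

```bash
python3 -c "
from h import *
for i in range(1): snap('scene','s10.png')
im,d,c=load('scene')
cv2.imwrite('pics/s10c.png',cv2.resize(im[200:300,140:260],None,fx=6,fy=6,interpolation=cv2.INTER_CUBIC)[:,:,::-1])
"; python3 g.py .54 .1 .26 1.40
```

```text
t 12.37 at [ 0.6302 -0.1726  0.2543] phi 1.663 gap 0.752 q6 -2.10 F [-4.5  4.4  1.1]
-> d [ 0.1618  0.6993 -0.0144] twist 0.526 (alt -5.758) end q6 -1.39 dist 0.287
```

View pics/s10c.png

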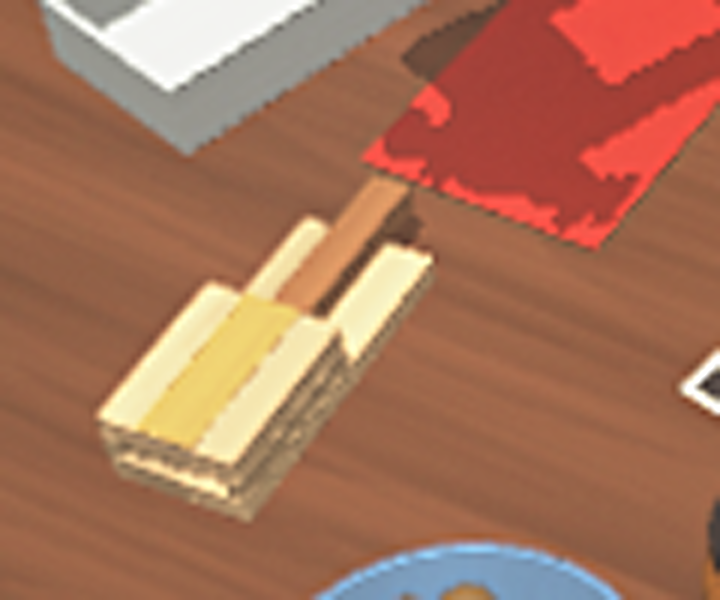

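Spatula is home: the handle shoulder meets the block at (300,305) in the crop. Next I'll measure the tray from above.

Call:
move_arm(deltas=[[0.02,0.07,-0.01,0.05,75],[0.04,0.16,-0.04,0.12,75],[0.06,0.26,-0.06,0.2,75],[0.09,0.36,-0.08,0.28,75],[0.11,0.46,-0.1,0.36,75],[0.13,0.56,-0.1,0.44,75],[0.15,0.65,-0.1,0.5,75],[0.16,0.7,-0.1,0.526,75]])

```text
t: 13.03
tcp_pos: [0.5415, 0.0984, 0.288]
tool_rot: [0.086, 0.996, 0.001, 0.0]
force: [-0.6, -1.0, 1.1]
finger_gap: 0.751
```

```bash
python3 -c "
from h import *
for i in range(8): snap('wrist','w11.png')
print(manip.sense()['tcp_pos'],manip.sense()['qd'])"
```

```text
[0.54391188 0.09322444 0.28681666] [-2.05447974e-03  1.79656063e-03  4.04059028e-03  1.18400530e-03
 -1.01959050e-03 -5.58270467e-05]
```

View pics/w11.png

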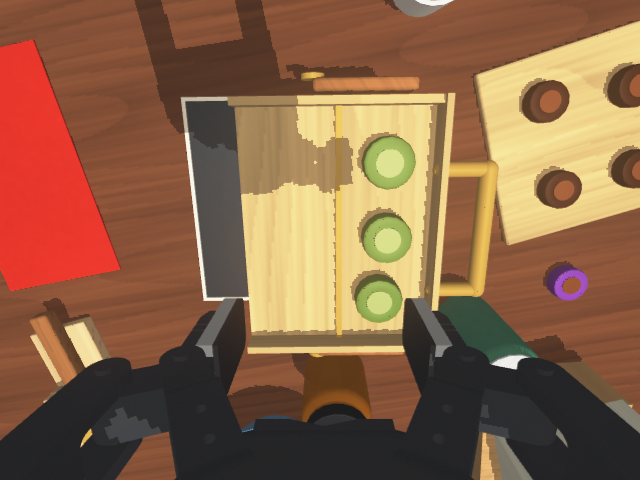

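```bash
python3 -c "
from h import *
im,d,c=load('wrist')
cv2.imwrite('pics/w11c.png',cv2.resize(im[70:370,170:510],None,fx=2,fy=2,interpolation=cv2.INTER_CUBIC)[:,:,::-1])"
```

```text
(no output)
```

View pics/w11c.png

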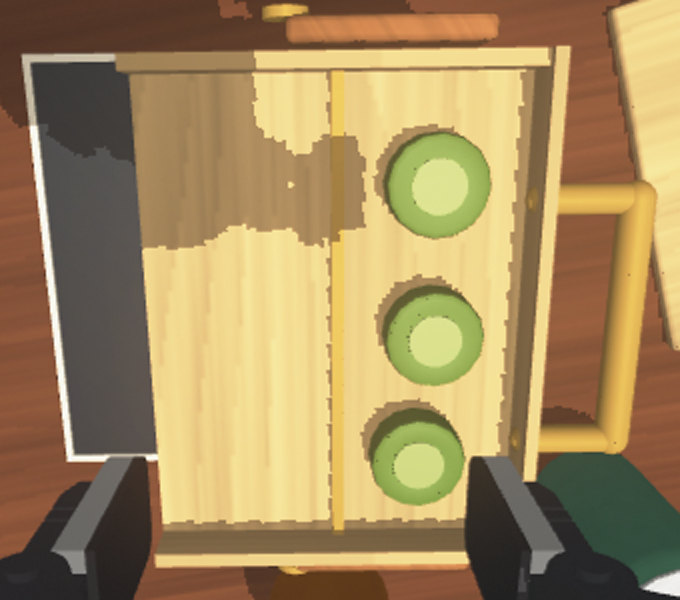

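```bash
python3 - <<'E'
from h import *
np.set_printoptions(precision=4,suppress=True)
im,d,c=load('wrist')
f=lambda x,y,z:plane(c,x/2+170,y/2+70,z)[:2]
fe=[f(131,72,.115),f(162,522,.115)]
lip=[f(337,75,.12),f(339,525,.12)]
bar=[f(643,200,.13),f(613,440,.13)]
pad=[f(22,56,0),f(69,459,0)]
for n,a in(('front',fe),('lip',lip),('bar',bar),('pad',pad)):
    v=a[1]-a[0]; print(n,a,(a[0]+a[1])/2,np.linalg.norm(v),np.arctan2(v[1],v[0]))
lm=(lip[0]+lip[1])/2; fm=(fe[0]+fe[1])/2; bm=(bar[0]+bar[1])/2
print(np.linalg.norm(lm-fm),np.linalg.norm(bm-fm), np.arctan2(*(bm-fm)[::-1]))
# depth-based front edge check
E
```

```text
front [array([0.4429, 0.0429]), array([0.6321, 0.0108])] [0.5375 0.0268] 0.19190216729479848 -0.1681909300612659
lip [array([0.4578, 0.1197]), array([0.6446, 0.0898])] [0.5512 0.1047] 0.18918692371748844 -0.15852403729962317
bar [array([0.5225, 0.2262]), array([0.6195, 0.2091])] [0.571  0.2176] 0.09848381830772149 -0.1739212441355287
pad [array([ 0.4136, -0.0351]), array([ 0.6404, -0.0713])] [ 0.527  -0.0532] 0.22971296392675347 -0.15810328926731484
0.07912262344311125 0.19372838228067188 1.3968608183805782
```

```bash
python3 g.py .49 .34 .26 1.402
```

```text
t 13.43 at [0.5439 0.0932 0.2868] phi 1.396 gap 0.753 q6 -1.43 F [ 0.3 -0.2  0.2]
-> d [0.2402 0.584  0.0668] twist -0.012 (alt 6.271) end q6 -1.00 dist 0.254
```

Call:
move_arm(deltas=[[0.02,0.05,0,0,75],[0.05,0.13,0,0,75],[0.09,0.22,0,0,75],[0.13,0.31,0.01,0,75],[0.17,0.41,0.03,0,75],[0.21,0.5,0.05,0,75],[0.23,0.56,0.06,0,75],[0.24,0.58,0.067,0,75]])

```text
t: 14.1
tcp_pos: [0.4883, 0.3423, 0.259]
tool_rot: [0.085, 0.996, 0.001, -0.0]
force: [0.9, -0.0, 0.8]
finger_gap: 0.748
```

```bash
python3 -c "
from h import *
for i in range(8): snap('wrist','w12.png')
print(manip.sense()['tcp_pos'],manip.sense()['qd'])"
```

```text
[0.4895471  0.33802951 0.26032401] [ 0.00677485 -0.00084962 -0.00071794  0.00197086 -0.00036479  0.00134402]
```

View pics/w12.png

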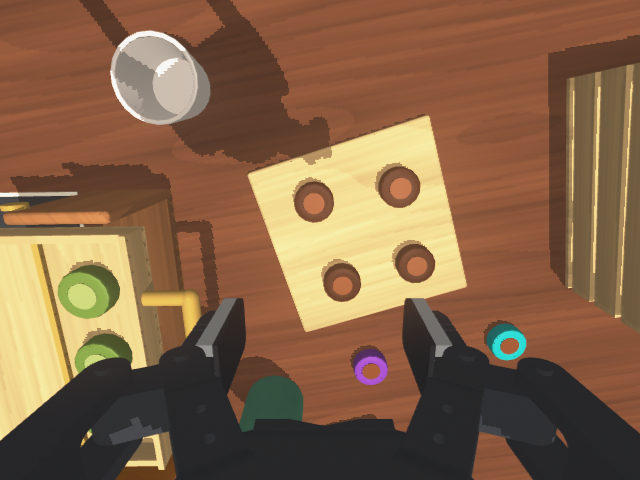

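```bash
python3 - <<'E'
from m import *
np.set_printoptions(precision=4,suppress=True)
im,d,c=load('wrist')
X=cloud(c,d)
hsv=cv2.cvtColor(im,cv2.COLOR_RGB2HSV)
m=(X[...,2]>.021)&(X[...,2]<.034); m[:150]=0;m[310:]=0;m[:,:270]=0;m[:,470:]=0
n,l,s,ce=cv2.connectedComponentsWithStats(m.astype(np.uint8))
for i in range(1,n):
    if s[i,4]>100:
        (x,y),r=cv2.minEnclosingCircle((X[l==i][:,:2]*1000).astype(np.float32)); print(s[i],ce[i],'circ',x,y,r,'med z',np.median(X[l==i][:,2]), plane(c,*ce[i],.028))
print('board z',np.median(X[240:250,360:375,2]))
E
```

```text
[ 379  167   41   41 1295] [399.383  187.2054] circ 483.0516052246094 414.20880126953125 19.885757446289062 med z 0.02705282489338473 [0.482  0.4136 0.028 ]
[ 294  183   40   40 1246] [313.5112 202.1734] circ 482.8746032714844 328.62628173828125 19.885562896728516 med z 0.02707002126202973 [0.4818 0.329  0.028 ]
[ 396  246   39   37 1105] [415.4226 264.2661] circ 565.7071533203125 421.4084167480469 20.100910186767578 med z 0.02702847150842097 [0.5636 0.4205 0.028 ]
[ 323  266   38   36 1050] [341.7238 283.6867] circ 573.4859619140625 342.2095031738281 19.9985408782959 med z 0.027011170115873423 [0.5716 0.3423 0.028 ]
board z 0.009093225812318945
```

Call:
move_arm(deltas=[[0.005,-0.01,0.06,0,75],[0.012,-0.02,0.15,0,75],[0.013,-0.025,0.25,0,75],[0.013,-0.025,0.35,0,75],[0.013,-0.025,0.44,0,75],[0.013,-0.025,0.51,0,75],[0.013,-0.025,0.55,0,75],[0.013,-0.025,0.57,0,75]], force=40)

```text
t: 15.17
tcp_pos: [0.481, 0.3289, 0.0294]
tool_rot: [0.087, 0.996, -0.001, -0.002]
force: [-0.8, -0.5, 0.7]
finger_gap: 0.753
```

```bash
python3 g.py .4825 .3288 .028 1.402; python3 -c "
from h import *
snap('wrist','w13.png')"
```

```text
t 15.17 at [0.481  0.3289 0.0294] phi 1.396 gap 0.753 q6 -0.99 F [-0.8 -0.5  0.7]
-> d [-0.0037  0.0003  0.0035] twist -0.012 (alt 6.271) end q6 -1.00 dist 0.002
```

View pics/w13.png

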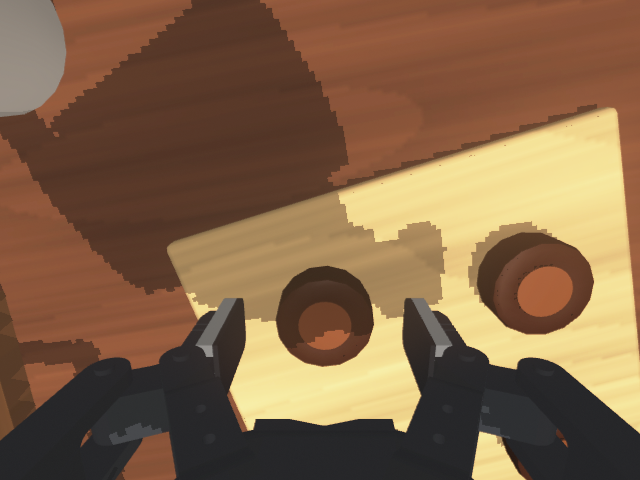

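Call:
move_arm(deltas=[[-0.002,0,0.003,-0.01,60],[-0.004,0,0.003,-0.01,50],[-0.004,0,0.003,-0.01,40],[-0.004,0,0.003,-0.01,35],[-0.004,0,0.003,-0.01,30],[-0.004,0,0.003,-0.01,30],[-0.004,0,0.0,-0.01,30],[-0.004,0,-0.01,-0.01,30]])

```text
t: 15.88
tcp_pos: [0.4828, 0.3302, 0.0359]
tool_rot: [0.084, 0.996, -0.0, -0.0]
force: [0.0, -0.1, -1.2]
finger_gap: 0.437
```

```bash
python3 g.py .5193 .062 .20 1.402
```

```text
t 15.88 at [0.4828 0.3302 0.0359] phi 1.402 gap 0.437 q6 -0.99 F [ 0.  -0.1 -1.2]
-> d [-0.2018 -0.646  -0.4101] twist 0.001 (alt -6.282) end q6 -1.47 dist 0.317
```

Call:
move_arm(deltas=[[0,0,-0.06,0,30],[-0.01,-0.03,-0.14,0,30],[-0.03,-0.08,-0.22,0,30],[-0.06,-0.16,-0.3,0,30],[-0.09,-0.24,-0.36,0,30],[-0.11,-0.33,-0.4,0,30],[-0.14,-0.42,-0.41,0,30],[-0.16,-0.5,-0.41,0,30]])

```text
t: 16.55
tcp_pos: [0.5143, 0.1204, 0.2023]
tool_rot: [0.084, 0.996, 0.0, 0.003]
force: [0.1, 0.4, -0.8]
finger_gap: 0.437
```

```bash
python3 g.py .5193 .062 .16 1.402
```

```text
t 16.55 at [0.5143 0.1204 0.2023] phi 1.403 gap 0.437 q6 -1.38 F [ 0.1  0.4 -0.8]
-> d [-0.0362 -0.1419  0.1059] twist 0.001 (alt -6.282) end q6 -1.49 dist 0.072
```

Call:
move_arm(deltas=[[-0.01,-0.04,0,0,30],[-0.02,-0.08,0.01,0,30],[-0.03,-0.12,0.03,0,30],[-0.036,-0.14,0.06,0,30],[-0.036,-0.142,0.08,0,30],[-0.036,-0.142,0.1,0,30],[-0.036,-0.142,0.106,0,30],[-0.036,-0.142,0.106,0,30]])

```text
t: 17.22
tcp_pos: [0.5168, 0.0648, 0.1567]
tool_rot: [0.084, 0.996, 0.0, -0.001]
force: [-0.1, -0.9, -0.0]
finger_gap: 0.438
```

```bash
python3 g.py .5193 .062 .1345 1.402;  python3 -c "
from h import *
snap('wrist','w14.png')"
```

```text
t 17.22 at [0.5168 0.0648 0.1567] phi 1.403 gap 0.438 q6 -1.49 F [-0.1 -0.9 -0. ]
-> d [-0.0074 -0.0059  0.0554] twist 0.003 (alt -6.280) end q6 -1.50 dist 0.022
```

View pics/w14.png

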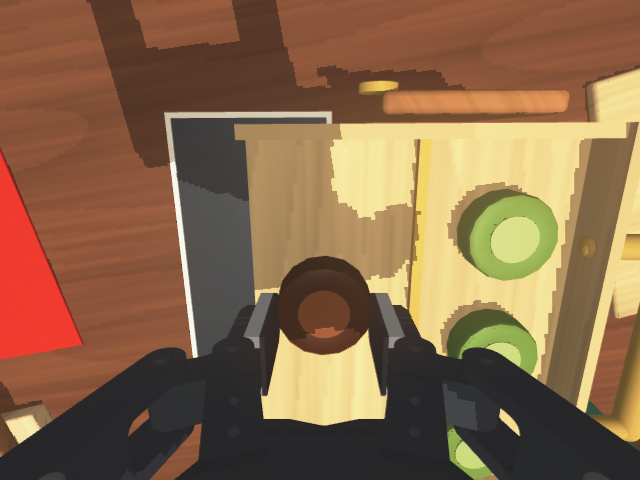

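```bash
python3 - <<'E'
from h import *
np.set_printoptions(precision=4,suppress=True)
im,d,c=load('wrist'); s=manip.sense(); p=s['tcp_pos']
print(proj(c,p),proj(c,p+[0,0,.011]),proj(c,p-[0,0,.011]))
X=cloud(c,d); m=np.zeros((480,640),bool); m[262:350,285:365]=1
hsv=cv2.cvtColor(im,cv2.COLOR_RGB2HSV)
mm=m&(X[...,2]>p[2]-.01)&(X[...,2]<p[2]+.01)&(hsv[...,2]<190)
print(mm.sum(),np.median(X[mm],0),p,cv2.minEnclosingCircle((X[mm][:,:2]*1000).astype(np.float32)))
E
```

```text
(np.float64(324.12288714983805), np.float64(325.64104527454725)) (np.float64(324.1627626367602), np.float64(340.6750455543355)) (np.float64(324.08842006196926), np.float64(312.64613916404693))
6083 [0.5128 0.0656 0.1513] [0.5173 0.0648 0.1572] ((514.6083374023438, 65.0226821899414), 19.877941131591797)
```

Call:
move_arm(deltas=[[-0.003,-0.002,0.01,0,30],[-0.006,-0.004,0.02,0,30],[-0.007,-0.006,0.03,0,30],[-0.007,-0.006,0.038,0,30],[-0.007,-0.006,0.044,0,30],[-0.007,-0.006,0.047,0,30],[-0.007,-0.006,0.05,0,30],[-0.007,-0.006,0.05,0,30]])

```text
t: 17.93
tcp_pos: [0.52, 0.0611, 0.1375]
tool_rot: [0.084, 0.996, 0.0, -0.0]
force: [0.2, -0.4, -0.1]
finger_gap: 0.44
```

```bash
python3 g.py .5193 .062 .1345 1.402
```

```text
t 17.93 at [0.52   0.0611 0.1375] phi 1.402 gap 0.440 q6 -1.50 F [ 0.2 -0.4 -0.1]
-> d [0.0021 0.0018 0.0076] twist 0.001 (alt -6.282) end q6 -1.50 dist 0.003
```

Call:
move_arm(deltas=[[0,0,0.003,0,30],[0,0,0.005,0,30],[0,0,0.006,0,30],[0,0,0.006,0,30],[0,0,0.006,0,45],[0,0,0.006,0,53],[0,0,0.006,0,58],[0,0,0.006,0,58]])

```text
t: 18.6
tcp_pos: [0.5201, 0.0611, 0.1351]
tool_rot: [0.084, 0.996, -0.0, 0.0]
force: [-0.1, 0.1, -0.1]
finger_gap: 0.582
```

```bash
python3 g.py .5193 .062 .20 1.402;  python3 -c "
from h import *
snap('wrist','w15.png')"
```

```text
t 18.60 at [0.5201 0.0611 0.1351] phi 1.402 gap 0.582 q6 -1.50 F [-0.1  0.1 -0.1]
-> d [ 0.0023  0.0018 -0.1623] twist 0.001 (alt -6.282) end q6 -1.50 dist 0.065
```

View pics/w15.png

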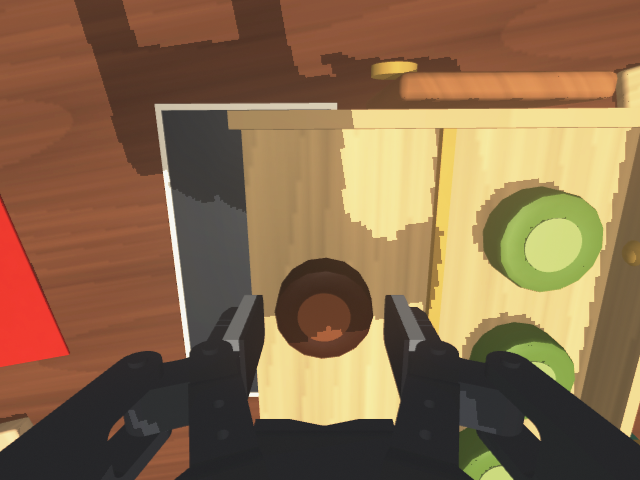

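Call:
move_arm(deltas=[[0,0,-0.05,0,58],[0,0,-0.1,0,58],[0.01,0.03,-0.15,0,60],[0.03,0.1,-0.18,0,65],[0.05,0.18,-0.2,0,70],[0.08,0.28,-0.2,0,75],[0.11,0.38,-0.2,0,75],[0.14,0.48,-0.2,0,75]])

```text
t: 19.32
tcp_pos: [0.4966, 0.2611, 0.2151]
tool_rot: [0.085, 0.996, 0.0, 0.0]
force: [-1.0, -0.7, -1.2]
finger_gap: 0.747
```

```bash
python3 g.py .4815 .4140 .03 1.402
```

```text
t 19.32 at [0.4966 0.2611 0.2151] phi 1.402 gap 0.747 q6 -1.12 F [-1.  -0.7 -1.2]
-> d [0.1018 0.3704 0.4628] twist -0.001 (alt 6.282) end q6 -0.89 dist 0.241
```

Call:
move_arm(deltas=[[0.03,0.1,0.01,0,75],[0.05,0.19,0.03,0,75],[0.08,0.27,0.08,0,75],[0.09,0.33,0.16,0,75],[0.1,0.36,0.25,0,75],[0.102,0.37,0.33,0,75],[0.102,0.37,0.4,0,75],[0.102,0.37,0.42,0,75]])

```text
t: 19.98
tcp_pos: [0.4782, 0.411, 0.0417]
tool_rot: [0.083, 0.996, -0.003, -0.004]
force: [-1.6, -0.1, 0.4]
finger_gap: 0.75
```

```bash
python3 g.py .4815 .4140 .029 1.402
```

```text
t 19.98 at [0.4782 0.411  0.0417] phi 1.404 gap 0.750 q6 -0.87 F [-1.6 -0.1  0.4]
-> d [-0.0072  0.0089  0.0318] twist 0.003 (alt -6.280) end q6 -0.87 dist 0.014
```

Call:
move_arm(deltas=[[0,0,0.01,0,75],[0,0,0.03,0,75],[0,0,0.044,0,70],[0,0,0.044,0,55],[0,0,0.044,0,40],[0,0,0.044,0,30],[0,0,0.044,0,30],[0,0,0.044,0,30]])

```text
t: 20.65
tcp_pos: [0.4825, 0.4126, 0.0308]
tool_rot: [0.084, 0.996, 0.001, 0.001]
force: [-0.4, -0.5, 4.0]
finger_gap: 0.44
```

```bash
python3 g.py .472 .0701 .20 1.402
```

```text
t 20.65 at [0.4825 0.4126 0.0308] phi 1.402 gap 0.440 q6 -0.87 F [-0.4 -0.5  4. ]
-> d [-0.1186 -0.8479 -0.4239] twist 0.001 (alt -6.283) end q6 -1.43 dist 0.382
```

Call:
move_arm(deltas=[[0,0,-0.04,0,30],[0,-0.02,-0.12,0,30],[-0.01,-0.06,-0.21,0,30],[-0.02,-0.13,-0.3,0,30],[-0.03,-0.21,-0.37,0,30],[-0.05,-0.31,-0.42,0,30],[-0.06,-0.41,-0.42,0,30],[-0.07,-0.5,-0.42,0,30]])

```text
t: 21.32
tcp_pos: [0.4767, 0.2104, 0.1998]
tool_rot: [0.083, 0.997, 0.001, 0.003]
force: [0.7, -1.2, -1.0]
finger_gap: 0.44
```

Call:
move_arm(deltas=[[-0.01,-0.1,0,0,30],[-0.02,-0.19,0,0,30],[-0.035,-0.27,0.01,0,30],[-0.046,-0.32,0.03,0,30],[-0.048,-0.345,0.06,0,30],[-0.048,-0.348,0.09,0,30],[-0.048,-0.348,0.11,0,30],[-0.048,-0.348,0.11,0,30]])

```text
t: 21.98
tcp_pos: [0.4702, 0.0708, 0.1523]
tool_rot: [0.084, 0.996, 0.0, -0.002]
force: [-1.1, 0.1, -0.1]
finger_gap: 0.444
```

```bash
python3 g.py .472 .0701 .1375 1.402
```

```text
t 21.98 at [0.4702 0.0708 0.1523] phi 1.402 gap 0.444 q6 -1.49 F [-1.1  0.1 -0.1]
-> d [-0.0049 -0.001   0.0369] twist -0.000 (alt 6.283) end q6 -1.49 dist 0.015
```

Call:
move_arm(deltas=[[0,0,0.01,0,30],[0,0,0.022,0,30],[0,0,0.032,0,30],[0,0,0.038,0,30],[0,0,0.041,0,30],[0,0,0.043,0,30],[0,0,0.043,0,30],[0,0,0.043,0,30]])

```text
t: 22.65
tcp_pos: [0.4714, 0.0709, 0.1364]
tool_rot: [0.084, 0.996, -0.0, 0.0]
force: [0.0, 0.0, 0.5]
finger_gap: 0.441
```

```bash
python3 g.py .472 .0701 .1355 1.402
```

```text
t 22.65 at [0.4714 0.0709 0.1364] phi 1.403 gap 0.441 q6 -1.49 F [0.  0.  0.5]
-> d [-0.0018 -0.0017  0.0022] twist 0.001 (alt -6.282) end q6 -1.49 dist 0.001
```

Call:
move_arm(deltas=[[0,0,0.003,0,30],[0,0,0.003,0,45],[0,0,0.003,0,53],[0,0,0.003,0,58],[0,0,0.003,0,58],[0,0,-0.04,0,58],[0,0,-0.09,0,58],[0,0,-0.14,0,58]])

```text
t: 23.32
tcp_pos: [0.4708, 0.0708, 0.1924]
tool_rot: [0.084, 0.996, -0.0, -0.001]
force: [0.3, -0.5, 0.2]
finger_gap: 0.582
```

```bash
python3 g.py .571 .3422 .21 1.402; python3 -c "
from h import *
snap('wrist','w16.png')"
```

```text
t 23.32 at [0.4708 0.0708 0.1924] phi 1.402 gap 0.582 q6 -1.49 F [ 0.3 -0.5  0.2]
-> d [-0.1331  0.7108 -0.0443] twist 0.001 (alt -6.282) end q6 -1.10 dist 0.29
```

View pics/w16.png

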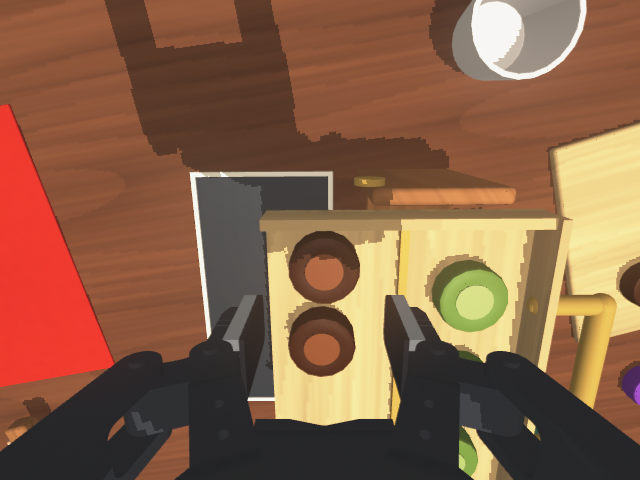

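Call:
move_arm(deltas=[[-0.01,0.06,-0.04,0,65],[-0.03,0.15,-0.05,0,75],[-0.05,0.25,-0.05,0,75],[-0.07,0.35,-0.05,0,75],[-0.09,0.45,-0.05,0,75],[-0.11,0.55,-0.05,0,75],[-0.13,0.65,-0.03,0,75],[-0.133,0.71,0,0,75]])

```text
t: 24.03
tcp_pos: [0.5739, 0.3463, 0.193]
tool_rot: [0.083, 0.997, 0.002, 0.003]
force: [0.6, 0.8, 0.2]
finger_gap: 0.749
```

Call:
move_arm(deltas=[[0,0,0.05,0,75],[0,0,0.13,0,75],[0,0,0.22,0,75],[0,0,0.3,0,75],[0,0,0.36,0,75],[0,0,0.39,0,75],[0,0,0.4,0,75],[0,0,0.4,0,75]])

```text
t: 24.7
tcp_pos: [0.571, 0.3417, 0.0314]
tool_rot: [0.084, 0.996, -0.0, -0.001]
force: [0.6, -1.4, -0.2]
finger_gap: 0.747
```

```bash
python3 g.py .571 .3422 .029 1.402; python3 -c "
from h import *
snap('wrist','w17.png')"
```

```text
t 24.70 at [0.571  0.3417 0.0314] phi 1.402 gap 0.747 q6 -1.03 F [ 0.6 -1.4 -0.2]
-> d [0.0003 0.0011 0.0059] twist 0.001 (alt -6.282) end q6 -1.03 dist 0.002
```

View pics/w17.png

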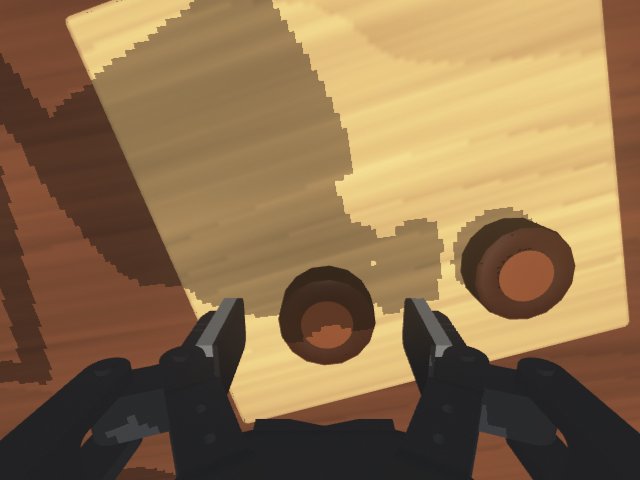

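Call:
move_arm(deltas=[[0,0,0.004,0,65],[0,0,0.004,0,50],[0,0,0.004,0,40],[0,0,0.004,0,30],[0,0,0.004,0,30],[0,0,0.004,0,30],[0,0,0.004,0,30],[0,0,-0.01,0,30]])

```text
t: 25.42
tcp_pos: [0.5713, 0.3419, 0.0367]
tool_rot: [0.084, 0.996, 0.0, 0.0]
force: [-0.3, 0.0, 0.1]
finger_gap: 0.44
```

```bash
python3 g.py .5667 .054 .20 1.402
```

```text
t 25.42 at [0.5713 0.3419 0.0367] phi 1.402 gap 0.440 q6 -1.03 F [-0.3  0.   0.1]
-> d [-0.1092 -0.7115 -0.4082] twist 0.001 (alt -6.282) end q6 -1.47 dist 0.331
```

Call:
move_arm(deltas=[[0,0,-0.06,0,30],[-0.01,-0.02,-0.14,0,30],[-0.02,-0.06,-0.23,0,30],[-0.03,-0.12,-0.32,0,30],[-0.04,-0.2,-0.38,0,30],[-0.05,-0.29,-0.41,0,30],[-0.06,-0.38,-0.41,0,30],[-0.07,-0.46,-0.41,0,30]])

```text
t: 26.08
tcp_pos: [0.5683, 0.1542, 0.2024]
tool_rot: [0.084, 0.996, 0.0, 0.002]
force: [-0.2, -0.2, -0.9]
finger_gap: 0.438
```

Call:
move_arm(deltas=[[-0.01,-0.08,0,0,30],[-0.02,-0.16,0,0,30],[-0.03,-0.22,0.02,0,30],[-0.039,-0.25,0.04,0,30],[-0.039,-0.252,0.07,0,30],[-0.039,-0.252,0.1,0,30],[-0.039,-0.252,0.12,0,30],[-0.039,-0.252,0.12,0,30]])

```text
t: 26.75
tcp_pos: [0.5652, 0.0544, 0.1504]
tool_rot: [0.084, 0.996, 0.0, -0.002]
force: [-0.1, -0.9, -1.3]
finger_gap: 0.436
```

```bash
python3 g.py .5667 .054 .1365 1.402
```

```text
t 26.75 at [0.5652 0.0544 0.1504] phi 1.403 gap 0.436 q6 -1.50 F [-0.1 -0.9 -1.3]
-> d [-0.004  -0.0004  0.0346] twist 0.001 (alt -6.282) end q6 -1.50 dist 0.014
```

Call:
move_arm(deltas=[[0,0,0.01,0,30],[-0.002,0,0.02,0,30],[-0.002,0,0.028,0,30],[-0.002,0,0.034,0,30],[-0.002,0,0.036,0,30],[-0.002,0,0.038,0,30],[-0.002,0,0.038,0,30],[-0.002,0,0.038,0,30]])

```text
t: 27.42
tcp_pos: [0.5674, 0.054, 0.1378]
tool_rot: [0.084, 0.996, 0.0, 0.0]
force: [-1.7, 1.3, 5.3]
finger_gap: 0.44
```

```bash
python3 g.py .5667 .054 .1365 1.402; python3 -c "
from h import *
snap('wrist','w18.png')"
```

```text
t 27.42 at [0.5674 0.054  0.1378] phi 1.403 gap 0.440 q6 -1.50 F [-1.7  1.3  5.3]
-> d [ 0.0016 -0.0002  0.0033] twist 0.001 (alt -6.282) end q6 -1.50 dist 0.001
```

View pics/w18.png

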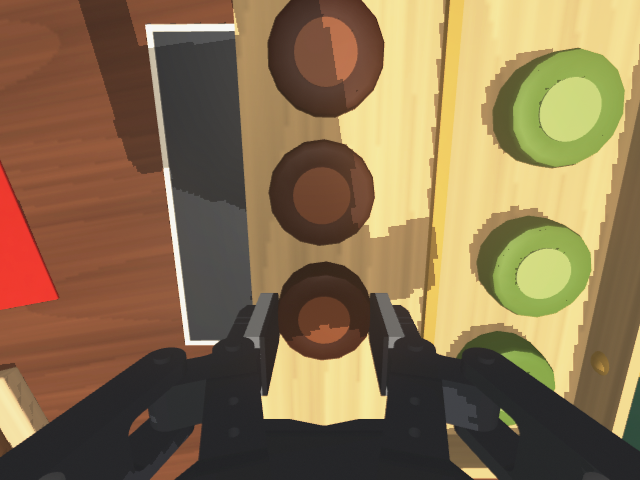

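Call:
move_arm(deltas=[[0,0,-0.002,0,30],[0,0,-0.002,0,45],[0,0,-0.002,0,53],[0,0,-0.002,0,58],[0,0,-0.002,0,58],[0,0,-0.04,0,58],[0,0,-0.09,0,58],[0,0,-0.14,0,58]])

```text
t: 28.13
tcp_pos: [0.5669, 0.0537, 0.1929]
tool_rot: [0.084, 0.996, 0.0, -0.001]
force: [-0.0, -0.4, 0.1]
finger_gap: 0.578
```

```bash
python3 g.py .5635 .421 .21 1.402
```

```text
t 28.13 at [0.5669 0.0537 0.1929] phi 1.402 gap 0.578 q6 -1.50 F [-0.  -0.4  0.1]
-> d [ 0.1624  0.9039 -0.0425] twist 0.001 (alt -6.282) end q6 -0.96 dist 0.368
```

Call:
move_arm(deltas=[[0.02,0.08,-0.04,0,65],[0.03,0.17,-0.05,0,75],[0.05,0.27,-0.05,0,75],[0.07,0.37,-0.05,0,75],[0.09,0.47,-0.05,0,75],[0.11,0.57,-0.05,0,75],[0.13,0.67,-0.05,0,75],[0.14,0.77,-0.04,0,75]])

```text
t: 28.8
tcp_pos: [0.5632, 0.369, 0.2097]
tool_rot: [0.084, 0.996, 0.0, 0.0]
force: [0.6, -0.6, 0.4]
finger_gap: 0.753
```

Call:
move_arm(deltas=[[0.01,0.08,0.03,0,75],[0.022,0.12,0.1,0,75],[0.022,0.134,0.19,0,75],[0.022,0.134,0.28,0,75],[0.022,0.134,0.36,0,75],[0.022,0.134,0.41,0,75],[0.022,0.134,0.435,0,75],[0.022,0.134,0.44,0,75]])

```text
t: 29.47
tcp_pos: [0.5626, 0.4202, 0.0301]
tool_rot: [0.084, 0.996, -0.001, -0.002]
force: [-0.2, 0.1, -0.1]
finger_gap: 0.752
```

```bash
python3 g.py .5635 .421 .029 1.402; python3 -c "
from h import *
snap('wrist','w19.png')"
```

```text
t 29.47 at [0.5626 0.4202 0.0301] phi 1.402 gap 0.752 q6 -0.92 F [-0.2  0.1 -0.1]
-> d [-0.002   0.0024  0.0028] twist 0.001 (alt -6.282) end q6 -0.92 dist 0.002
```

View pics/w19.png

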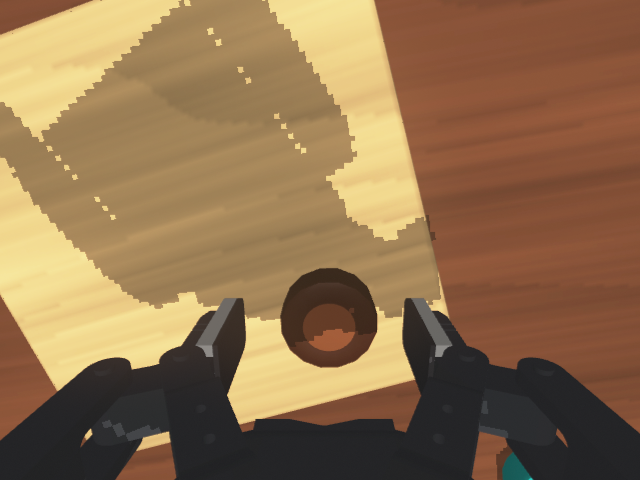

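Call:
move_arm(deltas=[[0,0.002,0.002,0,65],[0,0.002,0.002,0,50],[0,0.002,0.002,0,40],[0,0.002,0.002,0,30],[0,0.002,0.002,0,30],[0,0.002,0.002,0,30],[0,0.002,0.002,0,30],[0,0.002,-0.01,0,30]])

```text
t: 30.18
tcp_pos: [0.5645, 0.4219, 0.0379]
tool_rot: [0.084, 0.996, 0.0, 0.0]
force: [0.3, -0.2, -0.3]
finger_gap: 0.431
```

```bash
python3 g.py .614 .0459 .20 1.402
```

```text
t 30.18 at [0.5645 0.4219 0.0379] phi 1.402 gap 0.431 q6 -0.92 F [ 0.3 -0.2 -0.3]
-> d [-0.2799 -0.9058 -0.4056] twist 0.001 (alt -6.282) end q6 -1.49 dist 0.412
```

Call:
move_arm(deltas=[[0,0,-0.06,0,30],[-0.01,-0.03,-0.14,0,30],[-0.03,-0.08,-0.23,0,30],[-0.05,-0.16,-0.32,0,30],[-0.08,-0.25,-0.38,0,30],[-0.11,-0.35,-0.41,0,30],[-0.14,-0.45,-0.41,0,30],[-0.17,-0.54,-0.41,0,30]])

```text
t: 30.85
tcp_pos: [0.5945, 0.2038, 0.2035]
tool_rot: [0.083, 0.997, 0.0, 0.002]
force: [-0.1, 0.4, -0.8]
finger_gap: 0.429
```

Call:
move_arm(deltas=[[-0.03,-0.1,0,0,30],[-0.05,-0.19,0,0,30],[-0.08,-0.27,0.01,0,30],[-0.1,-0.33,0.03,0,30],[-0.11,-0.36,0.06,0,30],[-0.11,-0.366,0.1,0,30],[-0.11,-0.366,0.12,0,30],[-0.11,-0.366,0.12,0,30]])

```text
t: 31.52
tcp_pos: [0.6107, 0.054, 0.1504]
tool_rot: [0.084, 0.996, 0.0, -0.003]
force: [-0.3, -0.1, -0.1]
finger_gap: 0.426
```

```bash
python3 g.py .614 .0459 .1385 1.402
```

```text
t 31.52 at [0.6107 0.054  0.1504] phi 1.402 gap 0.426 q6 -1.50 F [-0.3 -0.1 -0.1]
-> d [-0.0118 -0.0186  0.0297] twist 0.001 (alt -6.282) end q6 -1.51 dist 0.015
```

Call:
move_arm(deltas=[[0,0,0.005,0,30],[-0.002,-0.004,0.012,0,30],[-0.004,-0.004,0.018,0,30],[-0.004,-0.004,0.022,0,30],[-0.004,-0.004,0.024,0,30],[-0.004,-0.004,0.026,0,30],[-0.004,-0.004,0.026,0,30],[-0.004,-0.004,0.026,0,30]])

```text
t: 32.18
tcp_pos: [0.6142, 0.0515, 0.1427]
tool_rot: [0.084, 0.996, 0.0, 0.0]
force: [-0.3, 0.3, -1.8]
finger_gap: 0.435
```

```bash
python3 g.py .614 .0459 .137 1.402; python3 -c "
from h import *
snap('wrist','w20.png')"
```

```text
t 32.18 at [0.6142 0.0515 0.1427] phi 1.403 gap 0.435 q6 -1.50 F [-0.3  0.3 -1.8]
-> d [-0.0018 -0.014   0.0143] twist 0.001 (alt -6.282) end q6 -1.51 dist 0.008
```

View pics/w20.png

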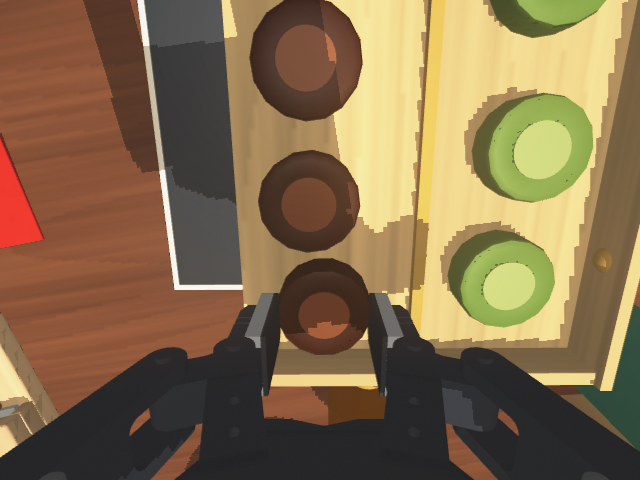

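Call:
move_arm(deltas=[[0,-0.005,0.002,0,30],[0,-0.01,0.005,0,30],[0,-0.013,0.008,0,30],[0,-0.013,0.011,0,30],[0,-0.013,0.013,0,30],[0,-0.013,0.013,0,30],[0,-0.013,0.013,0,30],[0,-0.013,0.013,0,30]])

```text
t: 32.9
tcp_pos: [0.6134, 0.0465, 0.1398]
tool_rot: [0.084, 0.996, 0.0, 0.001]
force: [-3.6, 1.4, 11.8]
finger_gap: 0.431
```

```bash
python3 g.py .614 .0459 .137 1.402
```

```text
t 32.90 at [0.6134 0.0465 0.1398] phi 1.402 gap 0.431 q6 -1.51 F [-3.6  1.4 11.8]
-> d [-0.0016 -0.0013  0.0069] twist 0.000 (alt -6.283) end q6 -1.51 dist 0.003
```

Call:
move_arm(deltas=[[0,0,-0.003,0,30],[0,0,-0.006,0,30],[0,0,-0.006,0,45],[0,0,-0.006,0,53],[0,0,-0.006,0,58],[0,0,-0.006,0,58],[0,0,-0.04,0,58],[0,0,-0.09,0,58]])

```text
t: 33.57
tcp_pos: [0.6116, 0.0464, 0.1713]
tool_rot: [0.084, 0.996, 0.0, -0.003]
force: [-0.9, -0.8, -0.7]
finger_gap: 0.581
```

```bash
python3 g.py .54 -.35 .30 1.402; python3 -c "
from h import *
snap('wrist','w21.png')"
```

```text
t 33.57 at [0.6116 0.0464 0.1713] phi 1.402 gap 0.581 q6 -1.51 F [-0.9 -0.8 -0.7]
-> d [ 0.0121 -1.0072 -0.3213] twist 0.001 (alt -6.282) end q6 -2.16 dist 0.423
```

View pics/w21.png

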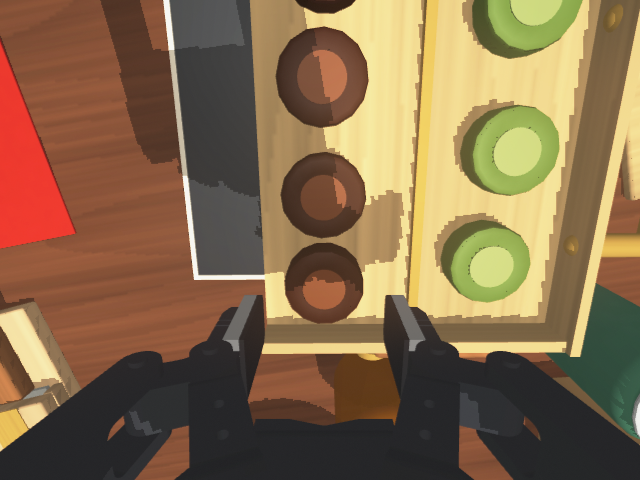

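Call:
move_arm(deltas=[[0,-0.02,-0.08,0,58],[0,-0.08,-0.16,0,58],[0,-0.17,-0.22,0,58],[0.01,-0.27,-0.27,0,58],[0.01,-0.37,-0.3,0,58],[0.01,-0.47,-0.32,0,58],[0.01,-0.57,-0.32,0,58],[0.02,-0.67,-0.32,0,58]])

```text
t: 34.28
tcp_pos: [0.5611, -0.218, 0.3024]
tool_rot: [0.084, 0.996, -0.001, 0.002]
force: [0.8, 0.3, 0.5]
finger_gap: 0.579
```

```bash
python3 g.py .47 -.38 .28 1.5
```

```text
t 34.28 at [ 0.5611 -0.218   0.3024] phi 1.403 gap 0.579 q6 -1.96 F [0.8 0.3 0.5]
-> d [ 0.157  -0.4372  0.0559] twist -0.194 (alt 6.089) end q6 -2.37 dist 0.187
```

Call:
move_arm(deltas=[[0.02,-0.07,0.01,0,58],[0.04,-0.14,0.02,0,58],[0.07,-0.22,0.03,0,58],[0.1,-0.29,0.04,0,58],[0.13,-0.36,0.05,0,58],[0.15,-0.41,0.055,0,58],[0.155,-0.43,0.055,0,58],[0.157,-0.437,0.055,0,58]])

```text
t: 34.95
tcp_pos: [0.4688, -0.379, 0.279]
tool_rot: [0.085, 0.996, 0.0, -0.0]
force: [0.3, -0.3, -0.3]
finger_gap: 0.576
```

```bash
python3 -c "
from h import *
for i in range(7): snap('wrist','w22.png')
print(manip.sense()['tcp_pos'],manip.sense()['qd'])"
```

```text
[ 0.47031914 -0.37645631  0.27958424] [-3.99010301e-03  1.08970170e-03 -1.28650388e-03 -9.97015716e-04
 -7.98483498e-04  5.88420287e-05]
```

View pics/w22.png

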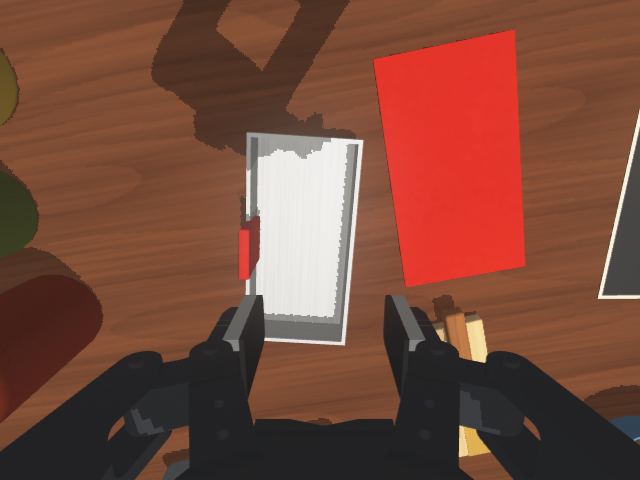

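```bash
cat > tin.py <<'E'
from m import *
np.set_printoptions(precision=4,suppress=True)
def tin(u0,u1,v0,v1,zlo=.038,zhi=.047,base=0):
    im,d,c=load('wrist'); X=cloud(c,d)
    roi=np.zeros((480,640),bool); roi[v0:v1,u0:u1]=1
    hsv=cv2.cvtColor(im,cv2.COLOR_RGB2HSV)
    red=((hsv[...,0]<6)|(hsv[...,0]>174))&(hsv[...,1]>150)
    t=roi&red&(X[...,2]>.074+base)&(X[...,2]<.084+base)
    P=(X[t][:,:2]*1000).astype(np.float32); print('tab n',len(P)); 
    if len(P)>5: print(cv2.minAreaRect(P),np.median(X[t][:,2]))
    r=roi&(hsv[...,1]<60)&(X[...,2]>zlo+base)&(X[...,2]<zhi+base)
    P=(X[r][:,:2]*1000).astype(np.float32); print('rim n',len(P),cv2.minAreaRect(P)); return X,im,c
E
python3 -c "
from tin import *
tin(225,380,120,360)"
```

```text
tab n 532
((495.0603942871094, -456.1075744628906), (9.55905532836914, 49.365413665771484), 76.82284545898438) 0.07882644549892417
rim n 2400 ((507.07568359375, -407.916015625), (110.1976318359375, 220.81175231933594), 76.92101287841797)
```

```bash
python3 g.py .495 -.456 .12 1.3425
```

```text
t 35.30 at [ 0.4703 -0.3765  0.2796] phi 1.404 gap 0.579 q6 -2.26 F [-0.6  0.5 -0.7]
-> d [-0.0937 -0.1859  0.399 ] twist 0.124 (alt -6.159) end q6 -2.27 dist 0.18
```

Call:
move_arm(deltas=[[-0.01,-0.03,0.02,0.03,58],[-0.03,-0.08,0.06,0.06,58],[-0.06,-0.13,0.12,0.09,58],[-0.09,-0.18,0.2,0.12,58],[-0.094,-0.186,0.28,0.124,58],[-0.094,-0.186,0.34,0.124,58],[-0.094,-0.186,0.39,0.124,58],[-0.094,-0.186,0.4,0.124,58]], force=100)

```text
t: 35.97
tcp_pos: [0.4924, -0.4556, 0.114]
tool_rot: [0.115, 0.993, 0.003, -0.003]
force: [0.0, 0.4, -0.2]
finger_gap: 0.581
```

Call:
move_arm(deltas=[[0,0,0.01,0,58],[0,0,0.03,0,58],[0,0,0.06,0,58],[0,0,0.09,0,58],[0,0,0.115,0,58],[0,0,0.13,0,58],[0,0,0.135,0,58],[0,0,0.135,0,58]])

```text
t: 36.63
tcp_pos: [0.4938, -0.4569, 0.0646]
tool_rot: [0.115, 0.993, 0.0, -0.0]
force: [0.1, -0.0, 0.2]
finger_gap: 0.583
```

```bash
python3 g.py .495 -.456 .066 1.3425; python3 -c "
from h import *
snap('wrist','w23.png')"
```

```text
t 36.63 at [ 0.4938 -0.4569  0.0646] phi 1.340 gap 0.583 q6 -2.25 F [ 0.1 -0.   0.2]
-> d [-0.0023  0.003  -0.0036] twist -0.004 (alt 6.279) end q6 -2.25 dist 0.002
```

View pics/w23.png

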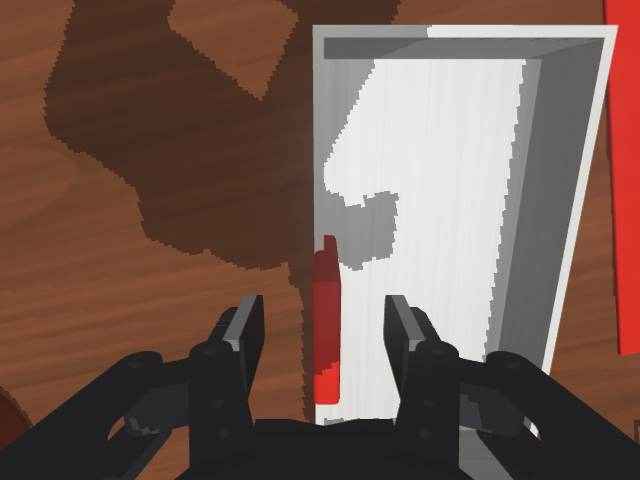

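Call:
move_arm(deltas=[[-0.002,0.003,-0.003,-0.004,50],[-0.002,0.003,-0.003,-0.004,35],[-0.002,0.003,-0.003,-0.004,20],[-0.002,0.003,-0.003,-0.004,5],[-0.002,0.003,-0.003,-0.004,0],[-0.002,0.003,-0.003,-0.004,0],[-0.002,0.003,-0.003,-0.004,0],[-0.002,0.003,-0.003,-0.004,0]], force=100)

```text
t: 37.35
tcp_pos: [0.4956, -0.4566, 0.0675]
tool_rot: [0.114, 0.993, -0.0, 0.001]
force: [-0.3, 1.4, 5.8]
finger_gap: 0.097
```

Call:
move_arm(deltas=[[0,0,-0.01,0,0],[0,0,-0.03,0,0],[0,0,-0.06,0,0],[0,0,-0.1,0,0],[0,0,-0.14,0,0],[0,0,-0.17,0,0],[0,0,-0.18,0,0],[0,0,-0.18,0,0]])

```text
t: 38.02
tcp_pos: [0.4957, -0.457, 0.1404]
tool_rot: [0.114, 0.993, -0.001, 0.001]
force: [0.2, -0.4, -2.5]
finger_gap: 0.089
```

```bash
python3 g.py .5256 -.0406 .14 1.402; python3 -c "
from h import *
snap('wrist','w24.png')
snap('scene','s24.png')"
```

```text
t 38.02 at [ 0.4957 -0.457   0.1404] phi 1.343 gap 0.089 q6 -2.25 F [ 0.2 -0.4 -2.5]
-> d [ 0.1628  1.0309 -0.0016] twist -0.119 (alt 6.164) end q6 -1.64 dist 0.417
```

View pics/s24.png

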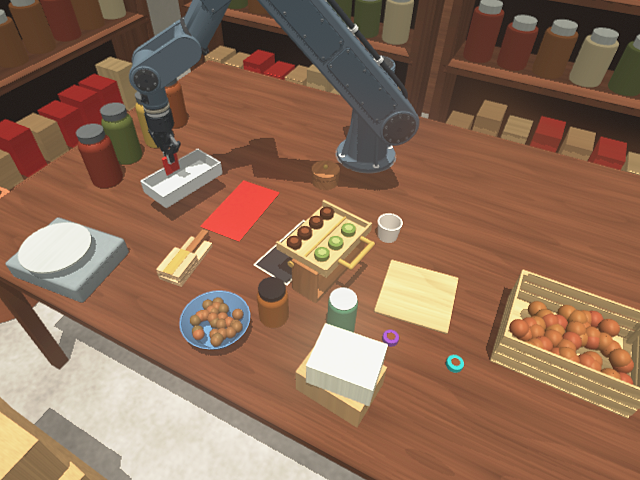

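```bash
python3 g.py .5004 -.189 .14 1.402
```

```text
t 38.12 at [ 0.4948 -0.4559  0.1383] phi 1.343 gap 0.094 q6 -2.25 F [-0.5 -0.1 -3.4]
-> d [ 0.1375  0.6532 -0.0039] twist -0.119 (alt 6.164) end q6 -1.93 dist 0.267
```

Call:
move_arm(deltas=[[0.005,0.03,0,-0.01,0],[0.02,0.08,0,-0.03,0],[0.03,0.15,0,-0.05,0],[0.05,0.22,0,-0.06,0],[0.06,0.29,0,-0.07,0],[0.075,0.36,0,-0.08,0],[0.09,0.43,0,-0.1,0],[0.1,0.48,0,-0.11,0]])

```text
t: 38.78
tcp_pos: [0.498, -0.2559, 0.1375]
tool_rot: [0.086, 0.996, 0.002, -0.002]
force: [-0.5, -0.3, -3.1]
finger_gap: 0.091
```

Call:
move_arm(deltas=[[0.01,0.05,0,-0.01,0],[0.02,0.1,0,-0.01,0],[0.025,0.135,0.01,-0.01,0],[0.027,0.155,0.03,-0.01,0],[0.027,0.16,0.05,-0.01,0],[0.027,0.16,0.07,-0.01,0],[0.027,0.16,0.08,-0.01,0],[0.027,0.16,0.08,-0.01,0]])

```text
t: 39.45
tcp_pos: [0.4996, -0.196, 0.1049]
tool_rot: [0.085, 0.996, 0.0, -0.001]
force: [-0.0, -0.7, -2.9]
finger_gap: 0.097
```

```bash
python3 g.py .5256 -.0406 .083 1.402; python3 -c "
from h import *
snap('wrist','w25.png')"
```

```text
t 39.45 at [ 0.4996 -0.196   0.1049] phi 1.402 gap 0.097 q6 -1.98 F [-0.  -0.7 -2.9]
-> d [0.0012 0.3939 0.0551] twist -0.001 (alt 6.282) end q6 -1.69 dist 0.159
```

View pics/w25.png

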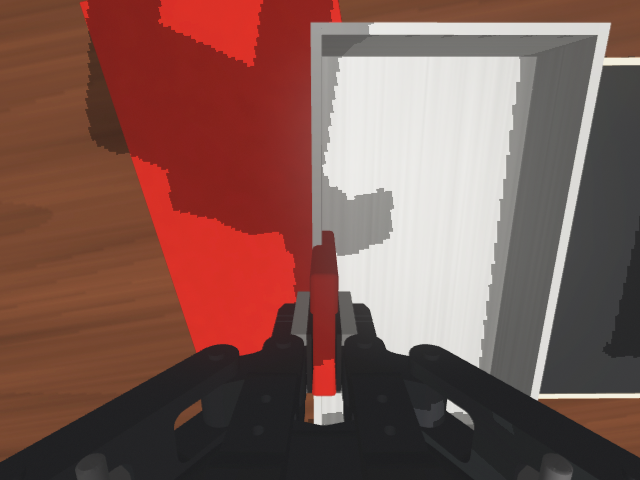

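Call:
move_arm(deltas=[[0,0,0.02,0,0],[0,0.01,0.04,0,0],[0,0.04,0.055,0,0],[0,0.08,0.055,0,0],[0,0.13,0.055,0,0],[0,0.18,0.055,0,0],[0,0.22,0.055,0,0],[0,0.25,0.055,0,0]])

```text
t: 40.17
tcp_pos: [0.5163, -0.0943, 0.084]
tool_rot: [0.084, 0.997, 0.0, -0.001]
force: [-0.1, 0.2, -3.1]
finger_gap: 0.098
```

Call:
move_arm(deltas=[[0,0.04,0,0,0],[0,0.08,0,0,0],[0,0.11,0,0,0],[0,0.13,0.003,0,0],[0,0.14,0.01,0,0],[0,0.144,0.02,0,0],[0,0.144,0.025,0,0],[0,0.144,0.025,0,0]])

```text
t: 40.83
tcp_pos: [0.5261, -0.0404, 0.0739]
tool_rot: [0.084, 0.996, 0.0, -0.001]
force: [0.1, 0.3, -3.3]
finger_gap: 0.097
```

```bash
python3 g.py .5256 -.0406 .068 1.402; python3 -c "
from h import *
snap('wrist','w26.png')"
```

```text
t 40.83 at [ 0.5261 -0.0404  0.0739] phi 1.402 gap 0.097 q6 -1.69 F [ 0.1  0.3 -3.3]
-> d [ 0.0011 -0.0008  0.0146] twist 0.000 (alt -6.283) end q6 -1.69 dist 0.006
```

View pics/w26.png

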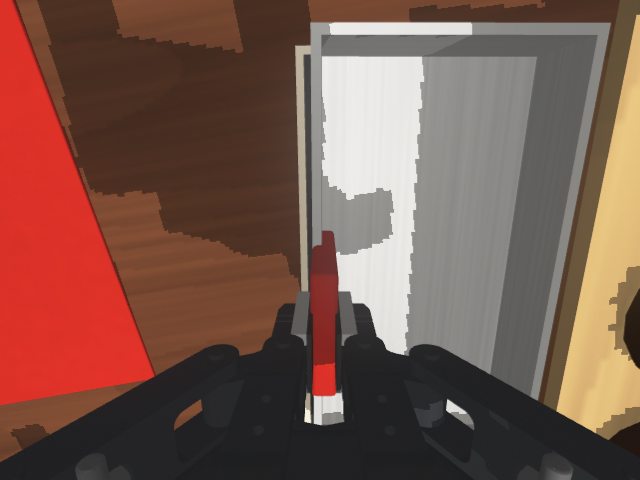

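```bash
python3 - <<'E'
from h import *
im,d,c=load('wrist')
P=plane(c,296,46,0)[:2]; T=plane(c,312,24,.0505)[:2]
ux=np.array([.168,.986]);uy=np.array([-.986,.168]); o=np.array([.534,.0087])
for n,p in(('pad',P),('tin',T),('tinR',plane(c,610,24,.0505)[:2])): print(n,p,'x',(p-o)@ux,'y',(p-o)@uy)
print('pad other edges', [((plane(c,u,v,0)[:2]-o)@ux,(plane(c,u,v,0)[:2]-o)@uy) for u,v in((299,100),(302,200))])
E
```

```text
pad [ 0.41278066 -0.03503332] x -0.06348590133138021 y 0.11217506760555611
tin [ 0.41728556 -0.02628087] x -0.05409916291218042 y 0.10920365110865345
tinR [0.43561424 0.0813539 ] x 0.055107932602544964 y 0.10921421577945689
pad other edges [(np.float64(-0.06246512519336411), np.float64(0.08719386554524622)), (np.float64(-0.0617634254422934), np.float64(0.03552290658937758))]
```

Call:
move_arm(deltas=[[0,-0.002,0.003,0,0],[0,-0.004,0.006,0,0],[0,-0.004,0.009,0,0],[0,-0.004,0.012,0,0],[0,-0.004,0.014,0,0],[0,-0.004,0.016,0,0],[0,-0.004,0.017,0,0],[0,-0.004,0.017,0,0]])

```text
t: 41.55
tcp_pos: [0.5262, -0.0415, 0.0677]
tool_rot: [0.084, 0.996, -0.0, 0.0]
force: [-0.1, 0.5, -3.3]
finger_gap: 0.093
```

```bash
python3 g.py .5256 -.0406 .066 1.402
```

```text
t 41.55 at [ 0.5262 -0.0415  0.0677] phi 1.403 gap 0.093 q6 -1.69 F [-0.1  0.5 -3.3]
-> d [0.0018 0.002  0.0043] twist 0.001 (alt -6.282) end q6 -1.69 dist 0.002
```

Not yet touching; a bit further, then release.

Call:
move_arm(deltas=[[0,0,0.003,0,0],[0,0,0.005,0,0],[0,0,0.007,0,0],[0,0,0.007,0,0],[0,0,0.007,0,0],[0,0,0.007,0,0],[0,0,0.007,0,0],[0,0,0.007,0,0]])

```text
t: 42.22
tcp_pos: [0.5263, -0.0416, 0.0674]
tool_rot: [0.084, 0.996, -0.0, 0.001]
force: [-4.3, 0.3, 16.6]
finger_gap: 0.095
```

Call:
move_arm(deltas=[[0,0,0,0,0],[0,0,0,0,15],[0,0,0,0,25],[0,0,0,0,35],[0,0,0,0,35],[0,0,0,0,35],[0,0,-0.04,0,35],[0,0,-0.1,0,35]])

```text
t: 42.88
tcp_pos: [0.5244, -0.0411, 0.1032]
tool_rot: [0.084, 0.996, 0.001, -0.003]
force: [0.7, 0.4, -0.8]
finger_gap: 0.347
```

```bash
python3 g.py .49 -.25 .3 1.402; python3 -c "
from h import *
snap('wrist','w27.png')"
```

```text
t 42.88 at [ 0.5244 -0.0411  0.1032] phi 1.402 gap 0.347 q6 -1.69 F [ 0.7  0.4 -0.8]
-> d [ 2.000e-04 -5.290e-01 -4.924e-01] twist 0.001 (alt -6.283) end q6 -2.09 dist 0.289
```

View pics/w27.png

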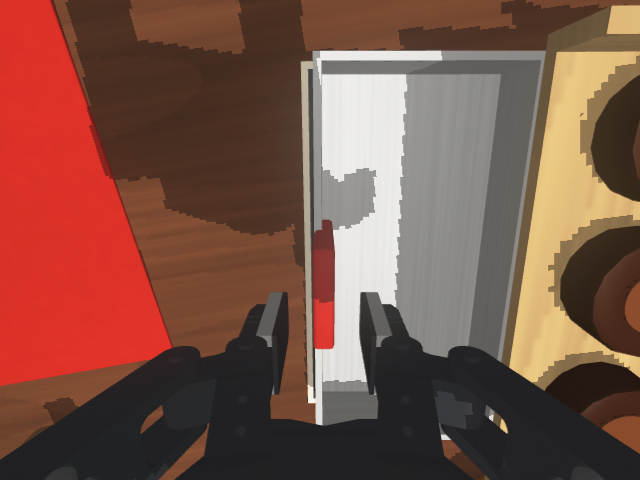

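Call:
move_arm(deltas=[[0,-0.01,-0.06,0,40],[0,-0.01,-0.14,0,50],[0,-0.01,-0.23,0,60],[0,0,-0.32,0,60],[0,0.04,-0.4,0,60],[0,0.1,-0.46,0,60],[0,0.16,-0.5,0,60],[0,0.16,-0.5,0,60]])

```text
t: 43.6
tcp_pos: [0.5393, 0.0246, 0.3091]
tool_rot: [0.083, 0.997, 0.001, 0.005]
force: [0.2, 0.3, 0.6]
finger_gap: 0.594
```

```bash
python3 -c "
from h import *
for i in range(7): snap('wrist','w28.png')
snap('top','t28.png')
print(manip.sense()['tcp_pos'],manip.sense()['t'])"
```

```text
[0.53636963 0.02081781 0.30377238] 44.0
```

View pics/w28.png

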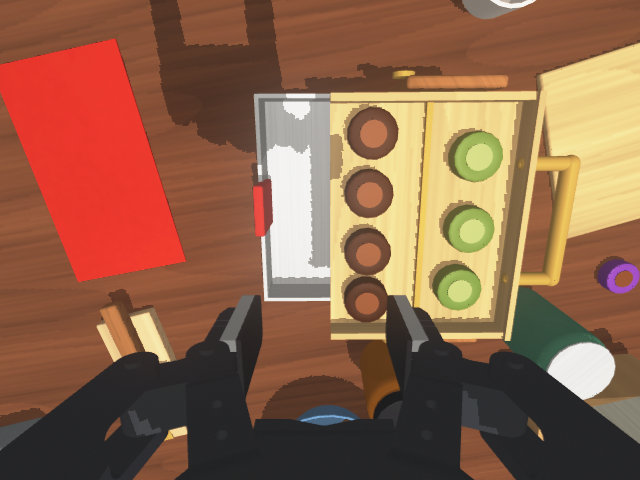

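```bash
python3 g.py .5705 .218 .2 1.402
```

```text
t 44.00 at [0.5364 0.0208 0.3038] phi 1.401 gap 0.598 q6 -1.57 F [0.6 0.  0.5]
-> d [-0.0016  0.5003  0.2593] twist -0.001 (alt 6.282) end q6 -1.25 dist 0.225
```

Call:
move_arm(deltas=[[0,0.05,0,0,50],[0,0.14,0,0,40],[0,0.24,0.02,0,32],[0,0.34,0.06,0,32],[0,0.43,0.12,0,32],[0,0.48,0.18,0,32],[0,0.5,0.23,0,32],[0,0.5,0.25,0,32]], force=60)

```text
t: 44.67
tcp_pos: [0.5685, 0.2201, 0.2009]
tool_rot: [0.083, 0.997, -0.001, -0.003]
force: [-0.3, -1.3, -0.0]
finger_gap: 0.319
```

```bash
python3 -c "
from h import *
for i in range(7): snap('wrist','w29.png')"; python3 g.py .5705 .218 .125 1.402; python3 - <<'E'
from h import *
im,d,c=load('wrist');cv2.imwrite('pics/w29c.png',cv2.resize(im[200:480,200:480],None,fx=2,fy=2)[:,:,::-1])
print([proj(c,p) for p in((.5705,.218,.132),(.5705-.04,.218+.0068,.132))])
E
```

```text
t 45.02 at [0.5715 0.2177 0.2067] phi 1.401 gap 0.316 q6 -1.22 F [0.6 0.2 0.7]
-> d [0.0032 0.     0.2042] twist -0.002 (alt 6.281) end q6 -1.22 dist 0.082
[(np.float64(324.0060785006764), np.float64(258.90342850852284)), (np.float64(323.9145359707701), np.float64(188.87555499145483))]
```

View pics/w29.png

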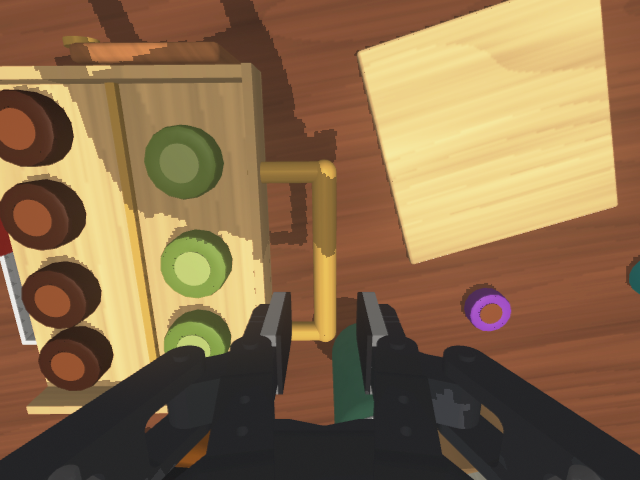

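Call:
move_arm(deltas=[[0.003,0,0.02,0,32],[0.003,0,0.05,0,32],[0.003,0,0.09,0,32],[0.003,0,0.13,0,32],[0.003,0,0.165,0,32],[0.003,0,0.19,0,32],[0.003,0,0.202,0,32],[0.003,0,0.204,0,32]])

```text
t: 45.68
tcp_pos: [0.5688, 0.2186, 0.1225]
tool_rot: [0.084, 0.996, -0.0, -0.001]
force: [-0.1, -0.2, -0.6]
finger_gap: 0.319
```

Call:
move_arm(deltas=[[0,0,0,0,28],[0,0,0,0,20],[0,0,0,0,12],[0,0,0,0,5],[0,0,0,0,5],[0,0,0,0,5],[0,0,0,0,5],[0,0,0,0,5]])

```text
t: 46.35
tcp_pos: [0.5698, 0.2185, 0.1244]
tool_rot: [0.084, 0.996, -0.0, 0.001]
force: [-1.5, -4.2, 5.9]
finger_gap: 0.133
```

```bash
python3 -c "
from h import *
snap('wrist','w30.png');snap('top','t30.png')"; python3 g.py .5705 .218 .125 1.402
```

```text
t 46.45 at [0.5698 0.2185 0.1244] phi 1.403 gap 0.136 q6 -1.22 F [-0.2 -3.6  5.6]
-> d [-0.002  -0.0009 -0.0015] twist 0.002 (alt -6.281) end q6 -1.22 dist 0.001
```

View pics/w30.png

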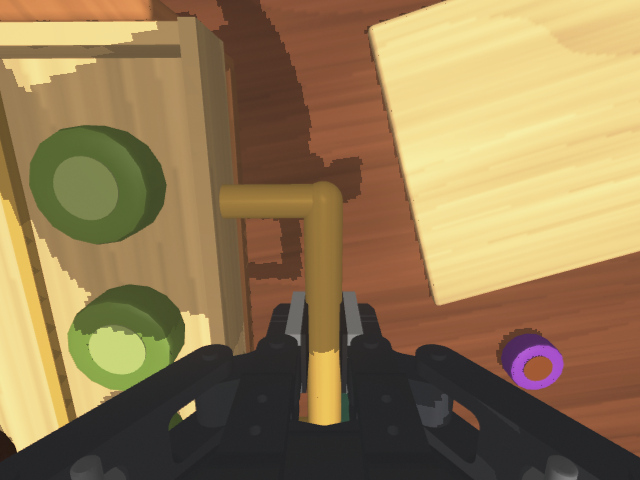

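View pics/t30.png

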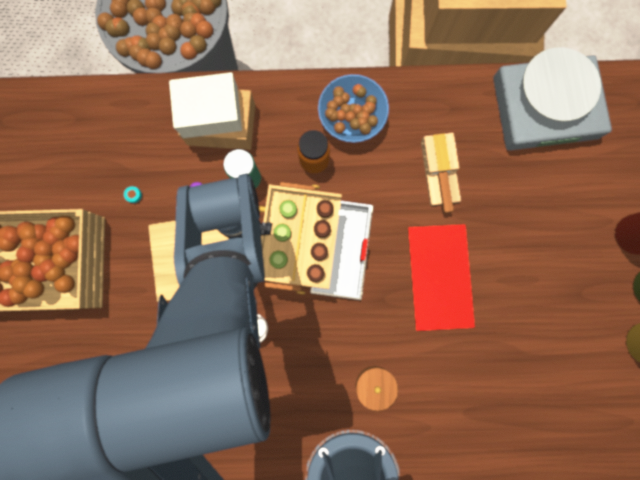

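```bash
python3 - <<'E'
from h import *
im,d,c=load('top'); print(proj(c,(.526,-.0412,.08)))
ux=np.array([.168,.986]);uy=np.array([-.986,.168]); o=np.array([.534,.0078])
print([tuple(np.round(proj(c,(*(o-.055*ux+s*.11*uy),.045)),1)) for s in(-1,1)])
cv2.imwrite('pics/t30c.png',cv2.resize(im[170:320,240:400],None,fx=4,fy=4,interpolation=cv2.INTER_CUBIC)[:,:,::-1])
E
```

```text
(np.float64(364.02498502725655), np.float64(247.63262136313054))
[(np.float64(370.9), np.float64(204.1)), (np.float64(358.9), np.float64(296.4))]
```

View pics/t30c.png

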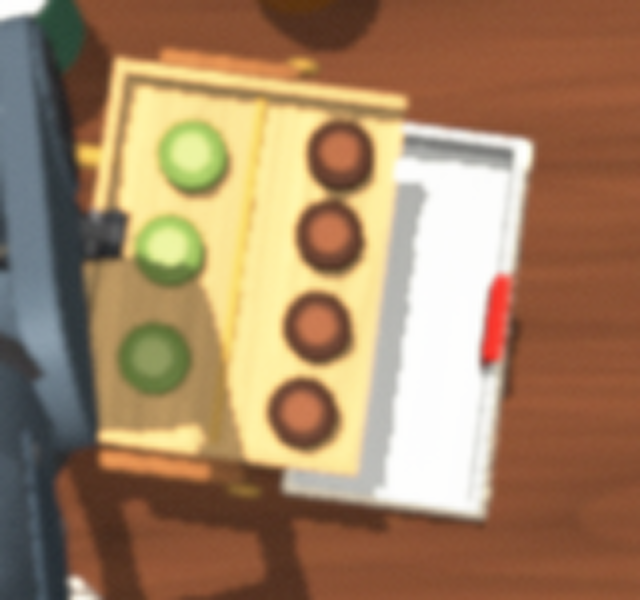

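Call:
move_arm(deltas=[[0,0,-0.004,0,5],[-0.001,0,-0.01,0,5],[-0.001,-0.002,-0.018,0,5],[-0.001,-0.005,-0.027,0,5],[-0.001,-0.0075,-0.036,0,5],[-0.001,-0.01,-0.045,0,5],[-0.001,-0.013,-0.055,0,5],[-0.001,-0.0165,-0.066,0,5]])

```text
t: 47.12
tcp_pos: [0.5688, 0.2126, 0.1501]
tool_rot: [0.084, 0.996, 0.0, 0.0]
force: [3.8, -1.8, -7.8]
finger_gap: 0.135
```

```bash
python3 g.py .569 .2115 .1514 1.402
```

```text
t 47.12 at [0.5688 0.2126 0.1501] phi 1.402 gap 0.135 q6 -1.23 F [ 3.8 -1.8 -7.8]
-> d [-0.001  -0.0026 -0.0031] twist 0.001 (alt -6.282) end q6 -1.23 dist 0.002
```

Call:
move_arm(deltas=[[0,-0.0033,-0.008,0,5],[0,-0.0066,-0.016,0,5],[0,-0.01,-0.024,0,5],[0,-0.0135,-0.0315,0,5],[0,-0.017,-0.039,0,5],[0,-0.021,-0.0465,0,5],[0,-0.025,-0.054,0,5],[0,-0.0295,-0.0615,0,5]])

```text
t: 47.78
tcp_pos: [0.567, 0.2018, 0.1752]
tool_rot: [0.084, 0.996, 0.001, 0.001]
force: [4.3, 4.4, -5.5]
finger_gap: 0.137
```

Call:
move_arm(deltas=[[0,-0.0045,-0.007,0,5],[0,-0.009,-0.0142,0,5],[0,-0.014,-0.0212,0,5],[0,-0.019,-0.0282,0,5],[0,-0.0245,-0.035,0,5],[0,-0.03,-0.0417,0,5],[0,-0.0355,-0.048,0,5],[0,-0.041,-0.0545,0,5]])

```text
t: 48.45
tcp_pos: [0.5645, 0.1867, 0.1976]
tool_rot: [0.084, 0.996, 0.002, 0.001]
force: [2.8, 8.7, 1.9]
finger_gap: 0.133
```

```bash
python3 g.py .5645 .1845 .1977 1.402; python3 -c "
from h import *
snap('top','t31.png'); snap('scene','s31.png')
im,d,c=load('scene');cv2.imwrite('pics/s31c.png',cv2.resize(im[160:320,220:420],None,fx=4,fy=4,interpolation=cv2.INTER_CUBIC)[:600,:,::-1])"
```

```text
t 48.45 at [0.5645 0.1867 0.1976] phi 1.402 gap 0.133 q6 -1.27 F [2.8 8.7 1.9]
-> d [-0.0009 -0.0054 -0.0002] twist -0.001 (alt 6.283) end q6 -1.28 dist 0.002
```

View pics/s31c.png

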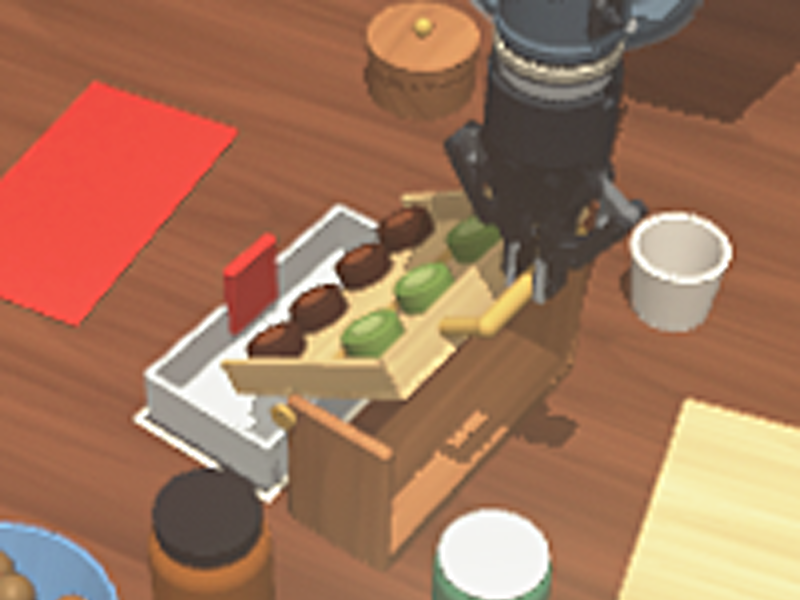

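Call:
move_arm(deltas=[[0,-0.006,-0.006,0,5],[0,-0.012,-0.012,0,5],[0,-0.018,-0.018,0,5],[0,-0.0245,-0.0237,0,5],[0,-0.031,-0.029,0,5],[0,-0.0375,-0.0345,0,5],[0,-0.044,-0.0395,0,5],[0,-0.051,-0.045,0,5]])

```text
t: 49.22
tcp_pos: [0.5615, 0.1679, 0.2169]
tool_rot: [0.084, 0.996, 0.004, 0.002]
force: [2.8, 8.9, 4.5]
finger_gap: 0.133
```

```bash
python3 g.py .561 .164 .2158 1.402; python3 -c "
from h import *
snap('top','t32.png'); snap('scene','s32.png')
im,d,c=load('scene');cv2.imwrite('pics/s32c.png',cv2.resize(im[160:320,220:420],None,fx=4,fy=4,interpolation=cv2.INTER_CUBIC)[:600,:,::-1])"
```

```text
t 49.22 at [0.5615 0.1679 0.2169] phi 1.402 gap 0.133 q6 -1.31 F [2.8 8.9 4.5]
-> d [-0.0004 -0.0098  0.0027] twist -0.001 (alt 6.282) end q6 -1.32 dist 0.004
```

View pics/s32c.png

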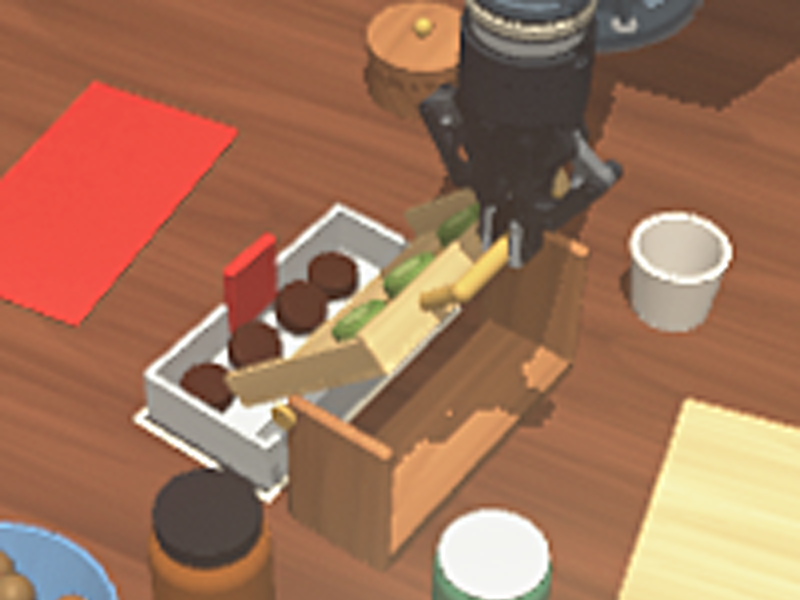

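Call:
move_arm(deltas=[[0,-0.004,0,0,5],[0,-0.006,0,0,5],[0,-0.006,0,0,5],[0,-0.006,0,0,5],[0,-0.006,0,0,5],[0,-0.006,0,0,5],[0,-0.006,0,0,5],[0,-0.006,0,0,5]])

```text
t: 49.98
tcp_pos: [0.5613, 0.1666, 0.2179]
tool_rot: [0.085, 0.996, 0.005, 0.003]
force: [1.6, 12.8, 9.1]
finger_gap: 0.133
```

```bash
python3 g.py .561 .164 .2158 1.402; python3 -c "
from h import *
snap('top','t33.png'); snap('scene','s33.png')
im,d,c=load('scene');a=cv2.resize(im[200:300,240:340],None,fx=4,fy=4,interpolation=cv2.INTER_CUBIC)
im,d,c=load('top');b=cv2.resize(im[190:310,260:380],(400,400),interpolation=cv2.INTER_CUBIC)
cv2.imwrite('pics/st33.png',np.hstack([a,b])[:,:,::-1])"
```

```text
t 49.98 at [0.5613 0.1666 0.2179] phi 1.401 gap 0.133 q6 -1.31 F [ 1.6 12.8  9.1]
-> d [-0.0004 -0.0065  0.0052] twist -0.002 (alt 6.282) end q6 -1.32 dist 0.003
```

View pics/st33.png

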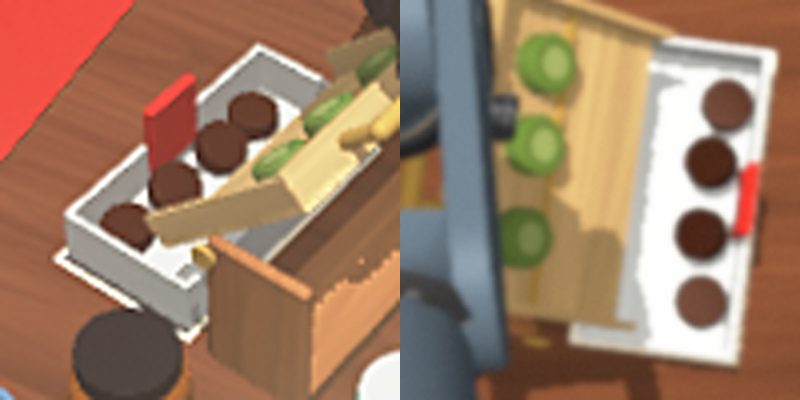

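Call:
move_arm(deltas=[[0,0.008,0.005,0,5],[0,0.015,0.01,0,5],[0,0.022,0.0155,0,5],[0,0.029,0.021,0,5],[0,0.036,0.027,0,5],[0,0.043,0.033,0,5],[0,0.05,0.039,0,5],[0,0.057,0.045,0,5]])

```text
t: 50.75
tcp_pos: [0.5644, 0.1858, 0.1991]
tool_rot: [0.083, 0.997, 0.001, 0.002]
force: [1.4, 4.1, 4.4]
finger_gap: 0.133
```

Call:
move_arm(deltas=[[0,0.006,0.0065,0,5],[0,0.0115,0.013,0,5],[0,0.017,0.02,0,5],[0,0.022,0.0265,0,5],[0,0.027,0.0335,0,5],[0,0.032,0.0405,0,5],[0,0.0365,0.0475,0,5],[0,0.041,0.0545,0,5]])

```text
t: 51.42
tcp_pos: [0.567, 0.2016, 0.1757]
tool_rot: [0.084, 0.996, 0.001, 0.001]
force: [2.5, 5.3, 2.4]
finger_gap: 0.135
```

Call:
move_arm(deltas=[[0,0.0045,0.0075,0,5],[0,0.0085,0.015,0,5],[0,0.0125,0.0225,0,5],[0,0.016,0.03,0,5],[0,0.0195,0.0375,0,5],[0,0.023,0.0455,0,5],[0,0.0262,0.0535,0,5],[0,0.0295,0.0615,0,5]])

```text
t: 52.08
tcp_pos: [0.5688, 0.2126, 0.15]
tool_rot: [0.084, 0.996, -0.0, 0.0]
force: [1.8, 4.2, 4.0]
finger_gap: 0.137
```

Call:
move_arm(deltas=[[0,0.0035,0.01,0,5],[0,0.0065,0.02,0,5],[0,0.009,0.03,0,5],[0,0.011,0.039,0,5],[0,0.013,0.048,0,5],[0,0.015,0.056,0,5],[0,0.016,0.062,0,5],[0,0.0165,0.065,0,5]])

```text
t: 52.75
tcp_pos: [0.5697, 0.2184, 0.1246]
tool_rot: [0.084, 0.996, -0.0, -0.0]
force: [-0.3, 0.8, 16.2]
finger_gap: 0.135
```

```bash
python3 g.py .57 .218 .125 1.402; python3 -c "
from h import *
snap('wrist','w34.png')"
```

```text
t 52.75 at [0.5697 0.2184 0.1246] phi 1.403 gap 0.135 q6 -1.22 F [-0.3  0.8 16.2]
-> d [-0.0008 -0.0009 -0.0011] twist 0.001 (alt -6.282) end q6 -1.22 dist 0.001
```

View pics/w34.png

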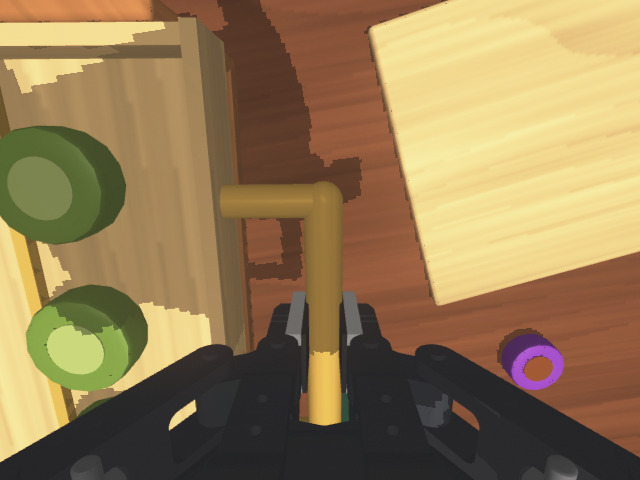

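Tray is level and the greens rest against the lip. I'll release the bar to 32% only, rise, and look.

Call:
move_arm(deltas=[[0,0,-0.002,0,5],[0,0,-0.002,0,15],[0,0,-0.002,0,25],[0,0,-0.002,0,32],[0,0,-0.002,0,32],[0,0,-0.03,0,32],[0,0,-0.08,0,32],[0,0,-0.14,0,32]])

```text
t: 53.47
tcp_pos: [0.5679, 0.2184, 0.1791]
tool_rot: [0.084, 0.996, -0.001, -0.003]
force: [0.2, 0.8, -0.2]
finger_gap: 0.318
```

Call:
move_arm(deltas=[[0,0,-0.08,0,32],[0,-0.02,-0.17,0,32],[0,-0.07,-0.25,0,35],[0,-0.15,-0.3,0,40],[0,-0.24,-0.32,0,50],[0,-0.34,-0.32,0,58],[0,-0.44,-0.32,0,58],[0,-0.5,-0.32,0,58]])

```text
t: 54.13
tcp_pos: [0.5347, 0.0187, 0.3088]
tool_rot: [0.085, 0.996, -0.001, -0.0]
force: [0.6, -0.1, -0.2]
finger_gap: 0.58
```

Call:
move_arm(deltas=[[0,-0.05,0,0,58],[0,-0.1,0,0,58],[0,-0.15,0,0,58],[0,-0.18,0,0,58],[0,-0.18,0,0,58],[0,-0.18,0,0,58],[0,-0.18,0,0,58],[0,-0.18,0,0,58]])

```text
t: 54.8
tcp_pos: [0.524, -0.0482, 0.3078]
tool_rot: [0.083, 0.997, 0.0, -0.0]
force: [0.0, 0.4, 0.1]
finger_gap: 0.58
```

```bash
python3 -c "
from h import *
for i in range(3): snap('wrist','w35.png')";python3 g.py .5256 -.0406 .15 1.402
```

```text
t 54.95 at [ 0.5241 -0.0484  0.3078] phi 1.404 gap 0.578 q6 -1.71 F [ 0.7 -0.6 -0.4]
-> d [-0.0005  0.0197  0.3944] twist 0.004 (alt -6.279) end q6 -1.69 dist 0.158
```

View pics/w35.png

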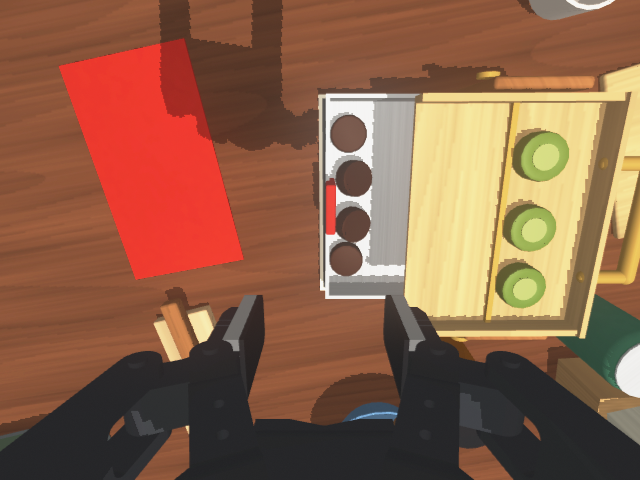

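```bash
python3 -c "
from tin import *
X,im,c=tin(315,415,88,305)
hsv=cv2.cvtColor(im,cv2.COLOR_RGB2HSV)
red=biggest(((hsv[...,0]<6)|(hsv[...,0]>174))&(hsv[...,1]>180)&(hsv[...,2]>60))
P=mask_pts(c,red,.003);print('mat',cv2.minAreaRect((P*1000).astype(np.float32)))
"
```

```text
tab n 483
((525.4672241210938, -41.64698028564453), (9.034132957458496, 48.5225715637207), 80.57421112060547) 0.07891789422677564
rim n 1320 ((533.147705078125, -2.99163818359375), (89.49880981445312, 219.5540313720703), 80.51013946533203)
mat ((461.3613586425781, -230.8396453857422), (249.23654174804688, 139.9777069091797), 1.4318616390228271)
```

Call:
move_arm(deltas=[[0,0.005,0.05,0.002,40],[0,0.012,0.12,0.002,40],[0,0.018,0.2,0.002,40],[0,0.018,0.29,0.002,40],[0,0.018,0.37,0.002,40],[0,0.018,0.42,0.002,40],[0,0.018,0.45,0.002,40],[0,0.018,0.46,0.002,40]])

```text
t: 55.62
tcp_pos: [0.524, -0.0413, 0.1214]
tool_rot: [0.084, 0.996, 0.001, -0.002]
force: [0.5, 0.0, 0.1]
finger_gap: 0.399
```

```bash
python3 g.py .5255 -.0416 .068 1.405
```

```text
t 55.62 at [ 0.524  -0.0413  0.1214] phi 1.402 gap 0.399 q6 -1.69 F [0.5 0.  0.1]
-> d [-4.600e-03 -1.000e-04  1.335e-01] twist -0.005 (alt 6.278) end q6 -1.70 dist 0.053
```

Call:
move_arm(deltas=[[-0.002,0,0.02,-0.004,40],[-0.004,0,0.05,-0.004,40],[-0.004,0,0.09,-0.004,40],[-0.004,0,0.12,-0.004,40],[-0.004,0,0.132,-0.004,40],[-0.004,0,0.132,-0.004,40],[-0.004,0,0.132,-0.004,40],[-0.004,0,0.132,-0.004,40]], force=110)

```text
t: 56.28
tcp_pos: [0.5276, -0.0426, 0.0719]
tool_rot: [0.083, 0.997, -0.0, 0.001]
force: [-0.4, -0.0, -0.2]
finger_gap: 0.4
```

Call:
move_arm(deltas=[[0,0,0,0,30],[0,0,0,0,20],[0,0,0,0,10],[0,0,0,0,0],[0,0,0,0,0],[0,0,0,0,0],[0,0,0,0,0],[0,0,0,0,0]], force=110)

```text
t: 56.95
tcp_pos: [0.5273, -0.0422, 0.0719]
tool_rot: [0.084, 0.996, 0.0, 0.001]
force: [-0.2, 2.5, 5.5]
finger_gap: 0.086
```

```bash
python3 g.py .5255 -.0416 .085 1.405
```

```text
t 56.95 at [ 0.5273 -0.0422  0.0719] phi 1.403 gap 0.086 q6 -1.70 F [-0.2  2.5  5.5]
-> d [ 0.0046  0.0006 -0.0327] twist -0.004 (alt 6.279) end q6 -1.70 dist 0.013
```

Call:
move_arm(deltas=[[0,0,-0.005,0,0],[0,0,-0.01,0,0],[0,0,-0.017,0,0],[0,0,-0.024,0,0],[0,0,-0.03,0,0],[0,0,-0.035,0,0],[0,0,-0.035,0,0],[0,0,-0.035,0,0]])

```text
t: 57.62
tcp_pos: [0.5269, -0.0425, 0.0851]
tool_rot: [0.084, 0.997, -0.0, 0.0]
force: [-0.4, -0.7, -4.0]
finger_gap: 0.083
```

```bash
python3 g.py .4622 -.281 .085 1.596; python3 -c "
from h import *
snap('wrist','w36.png')"
```

```text
t 57.62 at [ 0.5269 -0.0425  0.0851] phi 1.403 gap 0.083 q6 -1.70 F [-0.4 -0.7 -4. ]
-> d [ 6.020e-02 -6.149e-01  2.000e-04] twist -0.385 (alt 5.898) end q6 -2.35 dist 0.247
```

View pics/w36.png

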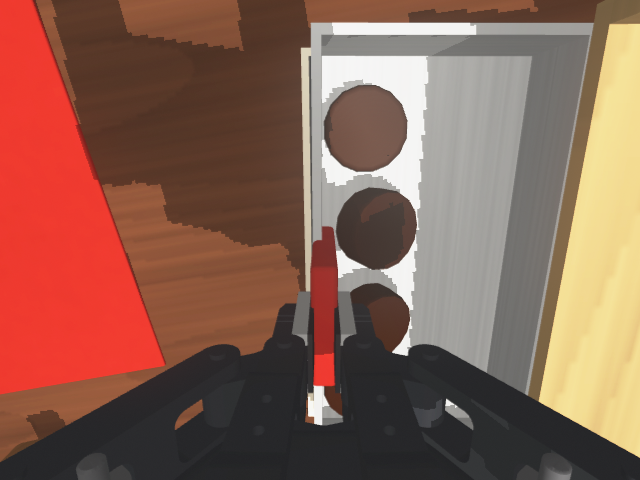

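Call:
move_arm(deltas=[[0,-0.015,0,0,0],[0,-0.04,0,0,0],[0,-0.08,0,0,0],[0,-0.125,0,0,0],[0,-0.17,0,0,0],[0,-0.215,0,0,0],[0.005,-0.26,0,0,0],[0.01,-0.3,0,0,0]])

```text
t: 58.33
tcp_pos: [0.5026, -0.1623, 0.0849]
tool_rot: [0.084, 0.996, -0.0, 0.0]
force: [0.1, 0.2, -4.1]
finger_gap: 0.085
```

```bash
python3 g.py .4640 -.2809 .09 1.596
```

```text
t 58.33 at [ 0.5026 -0.1623  0.0849] phi 1.403 gap 0.085 q6 -1.93 F [ 0.1  0.2 -4.1]
-> d [ 0.0456 -0.3084 -0.0126] twist -0.386 (alt 5.897) end q6 -2.35 dist 0.125
```

Call:
move_arm(deltas=[[0.004,-0.03,0,-0.03,0],[0.01,-0.07,-0.005,-0.08,0],[0.017,-0.12,-0.01,-0.14,0],[0.024,-0.17,-0.01,-0.2,0],[0.031,-0.22,-0.01,-0.27,0],[0.038,-0.26,-0.01,-0.33,0],[0.044,-0.295,-0.01,-0.37,0],[0.046,-0.308,-0.01,-0.386,0]])

```text
t: 59.0
tcp_pos: [0.4636, -0.2817, 0.089]
tool_rot: [-0.012, 1.0, -0.001, 0.0]
force: [0.3, -0.6, -4.7]
finger_gap: 0.092
```

```bash
python3 -c "
from h import *
for i in range(5): snap('wrist','w37.png')"; python3 g.py .4640 -.2809 .076 1.596
```

```text
t 59.25 at [ 0.464  -0.2777  0.0888] phi 1.596 gap 0.088 q6 -2.34 F [-0.3 -0.3 -4.1]
-> d [ 0.0002 -0.008   0.0321] twist 0.001 (alt -6.282) end q6 -2.35 dist 0.013
```

View pics/w37.png

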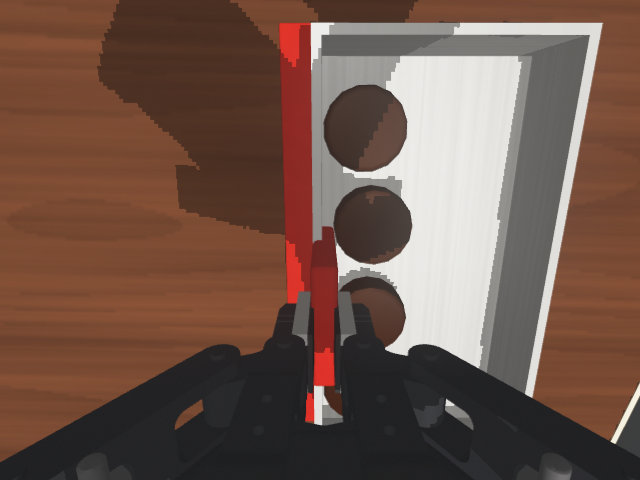

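Call:
move_arm(deltas=[[0,-0.003,0.005,0,0],[0,-0.006,0.01,0,0],[0,-0.006,0.015,0,0],[0,-0.006,0.02,0,0],[0,-0.006,0.024,0,0],[0,-0.006,0.026,0,0],[0,-0.006,0.026,0,0],[0,-0.006,0.026,0,0]])

```text
t: 59.92
tcp_pos: [0.4643, -0.2809, 0.0785]
tool_rot: [-0.013, 1.0, 0.0, -0.0]
force: [0.2, 0.1, -4.7]
finger_gap: 0.085
```

```bash
python3 -c "
from tin import *
snap('wrist','w38.png')
im,d,c=load('wrist')
mc=np.array([.4612,-.2309]);a=.025;L=np.array([np.cos(a),np.sin(a)]);N=np.array([-np.sin(a),np.cos(a)])
for n,u,v,z in(('tinTL',312,23,.05),('tinTR',602,23,.05),('matedge',281,30,.003),('matedge',289,300,.003)):
    p=plane(c,u,v,z)[:2]-mc; print(n,'long',p@L,'short',p@N)
"; python3 g.py .4640 -.2809 .0745 1.596
```

```text
tinTL long -0.10932720494661109 short -0.05478719973266937
tinTR long -0.10942229123138705 short 0.05486674394121651
matedge long -0.11804888860740421 short -0.07136671240146186
matedge long 0.02692555459111874 short -0.07110711716725235
t 59.97 at [ 0.4644 -0.2809  0.0786] phi 1.597 gap 0.087 q6 -2.35 F [-0.2 -0.4 -4.6]
-> d [0.0009 0.0001 0.0102] twist 0.001 (alt -6.282) end q6 -2.35 dist 0.004
```

View pics/w38.png

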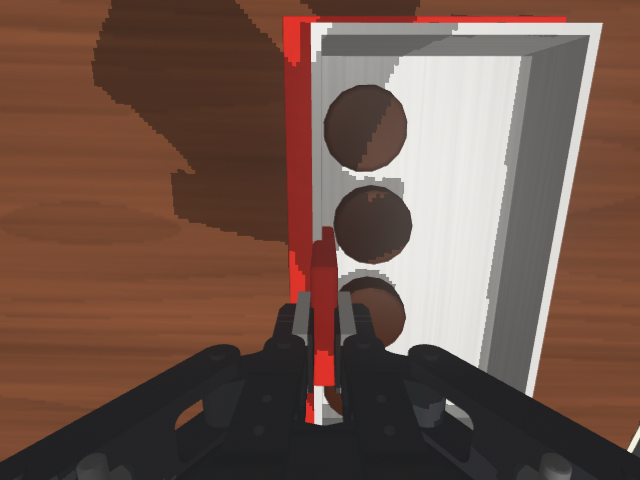

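Call:
move_arm(deltas=[[0,0,0.003,0,0],[0,0,0.006,0,0],[0,0,0.009,0,0],[0,0,0.01,0,0],[0,0,0.01,0,0],[0,0,0.01,0,0],[0,0,0.01,0,0],[0,0,0.01,0,0]])

```text
t: 60.63
tcp_pos: [0.4644, -0.281, 0.075]
tool_rot: [-0.013, 1.0, -0.0, 0.0]
force: [-1.3, 0.4, 2.1]
finger_gap: 0.09
```

```bash
python3 g.py .4640 -.2809 .0745 1.596
```

```text
t 60.63 at [ 0.4644 -0.281   0.075 ] phi 1.597 gap 0.090 q6 -2.35 F [-1.3  0.4  2.1]
-> d [0.0009 0.0004 0.0011] twist 0.001 (alt -6.282) end q6 -2.35 dist 0.001
```

Touching down (force rose from -4.6 to +2.1 N). Release and rise.

Call:
move_arm(deltas=[[0,0,0.001,0,0],[0,0,0.001,0,10],[0,0,0.001,0,20],[0,0,0.001,0,30],[0,0,0.001,0,40],[0,0,0.001,0,40],[0,0,-0.03,0,40],[0,0,-0.09,0,40]])

```text
t: 61.3
tcp_pos: [0.4628, -0.2796, 0.1085]
tool_rot: [-0.013, 1.0, 0.002, -0.002]
force: [-0.7, 0.6, -1.1]
finger_gap: 0.402
```

Call:
move_arm(deltas=[[0,0,-0.08,0,40],[0,0,-0.17,0,50],[0,0,-0.27,0,60],[0,0.02,-0.36,0,60],[0,0.05,-0.44,0,60],[0,0.08,-0.5,0,60],[0,0.1,-0.52,0,60],[0,0.1,-0.52,0,60]])

```text
t: 61.97
tcp_pos: [0.464, -0.2401, 0.3207]
tool_rot: [-0.014, 1.0, -0.001, 0.002]
force: [0.4, 1.3, -0.7]
finger_gap: 0.6
```

```bash
python3 -c "
from h import *
for i in range(8): snap('wrist','w39.png')
snap('scene','s39.png')
print(manip.sense()['t'],manip.sense()['tcp_pos'])"
```

```text
62.4167 [ 0.46301933 -0.2411742   0.3174431 ]
```

View pics/w39.png

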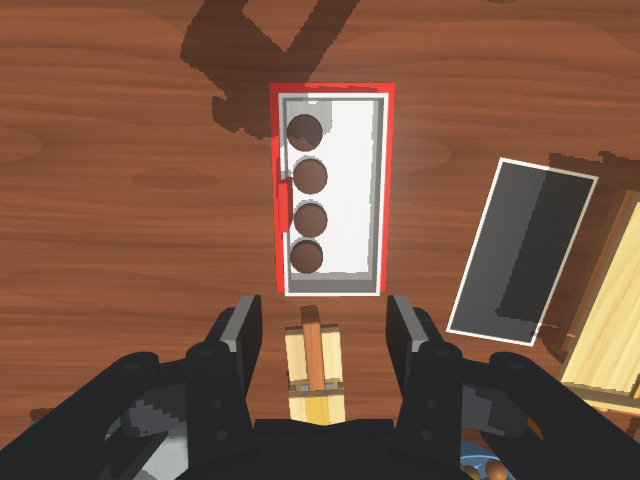

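View pics/s39.png

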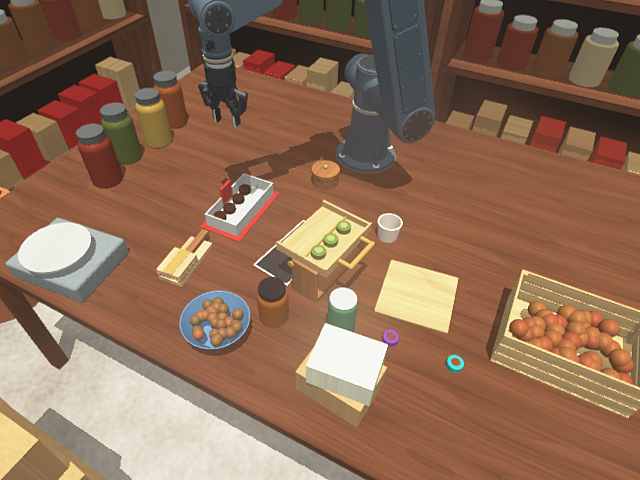

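```bash
python3 -c "
from tin import *
X,im,c=tin(265,400,80,310,base=.003)
hsv=cv2.cvtColor(im,cv2.COLOR_RGB2HSV)
red=((hsv[...,0]<6)|(hsv[...,0]>174))&(hsv[...,1]>180)&(hsv[...,2]>60)&(X[...,2]<.012)
P=mask_pts(c,red,.003);print('mat',cv2.minAreaRect((P*1000).astype(np.float32)))
"
```

```text
tab n 500
((463.38665771484375, -281.4734802246094), (49.60488510131836, 10.168206214904785), 1.089113473892212) 0.08181321995430813
rim n 2457 ((461.9872741699219, -231.391357421875), (220.0848388671875, 110.05197143554688), 1.4880280494689941)
mat ((461.453857421875, -231.99029541015625), (247.7374267578125, 138.97499084472656), 1.4564334154129028)
```

Call:
move_arm(deltas=[[0,0.05,-0.02,0,60],[0,0.13,-0.02,0,60],[0,0.22,-0.02,0,60],[0,0.32,-0.02,0,60],[0,0.42,-0.02,0,60],[0,0.52,-0.02,0,60],[0,0.62,-0.02,0,60],[0,0.72,-0.02,0,60]])

```text
t: 63.08
tcp_pos: [0.4555, 0.0486, 0.3264]
tool_rot: [-0.012, 1.0, 0.0, -0.0]
force: [0.8, 0.8, 0.7]
finger_gap: 0.604
```

Call:
move_arm(deltas=[[0.02,0.1,0,0,60],[0.05,0.2,0,0,60],[0.07,0.3,0,0,60],[0.1,0.4,0,0,60],[0.12,0.5,0,0,60],[0.14,0.6,0,0,60],[0.16,0.68,0,0,60],[0.16,0.7,0,0,60]])

```text
t: 63.75
tcp_pos: [0.383, 0.3292, 0.3263]
tool_rot: [-0.015, 1.0, 0.001, -0.0]
force: [0.3, 0.8, 0.0]
finger_gap: 0.6
```

Call:
move_arm(deltas=[[0,0,0,0,60],[0,0,0,0,60],[0,0,0,0,60],[0,0,0,0,60],[0,0,0,0,60],[0,0,0,0,60],[0,0,0,0,60],[0,0,0,0,60]])

```text
t: 64.42
tcp_pos: [0.385, 0.3248, 0.3267]
tool_rot: [-0.012, 1.0, 0.0, 0.0]
force: [-0.2, -1.0, 0.1]
finger_gap: 0.604
```

Call:
move_arm(deltas=[[0,0,0,0,60],[0,0,0,0,60],[0,0,0,0,60],[0,0,0,0,60],[0,0,0,0,60],[0,0,0,0,60],[0,0,0,0,60],[0,0,0,0,60]])

```text
t: 65.08
tcp_pos: [0.3847, 0.3253, 0.3266]
tool_rot: [-0.013, 1.0, -0.0, 0.0]
force: [-0.4, -1.0, -0.5]
finger_gap: 0.602
```

Call:
move_arm(deltas=[[0,0,0,0,60],[0,0,0,0,60],[0,0,0,0,60],[0,0,0,0,60],[0,0,0,0,60],[0,0,0,0,60],[0,0,0,0,60],[0,0,0,0,60]])

```text
t: 65.75
tcp_pos: [0.3847, 0.3252, 0.3266]
tool_rot: [-0.013, 1.0, 0.0, -0.0]
force: [0.1, -0.5, 0.3]
finger_gap: 0.603
```

```bash
python3 -c "
from h import *
snap('top','t40.png')
print(manip.sense()['t'],manip.sense()['tcp_pos'])"
```

```text
65.8 [0.38471791 0.32522834 0.32655863]
```

View pics/t40.png

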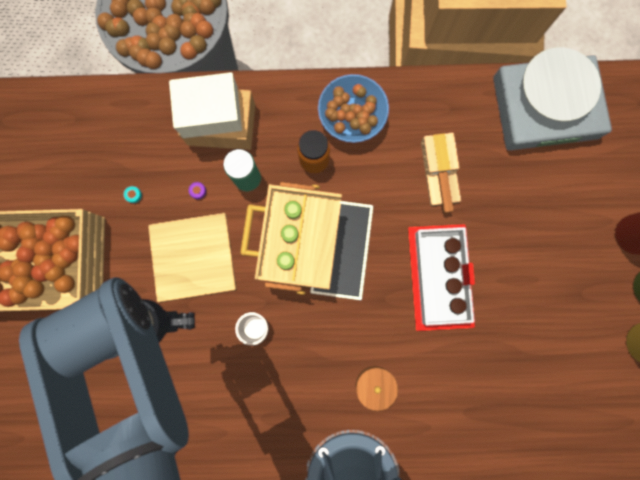

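```bash
python3 -c "
import cv2
im=cv2.imread('pics/w39.png');a=cv2.resize(im[295:430,270:360],None,fx=4.4,fy=4.4,interpolation=cv2.INTER_CUBIC)
im=cv2.imread('pics/w35.png');b=cv2.resize(im[280:360,140:230],None,fx=4.4,fy=4.4,interpolation=cv2.INTER_CUBIC)
import numpy as np
b=cv2.copyMakeBorder(b,0,a.shape[0]-b.shape[0],0,0,cv2.BORDER_CONSTANT)
cv2.imwrite('pics/sp.png',np.hstack([a,b])[:598])"
```

```text
(no output)
```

View pics/sp.png

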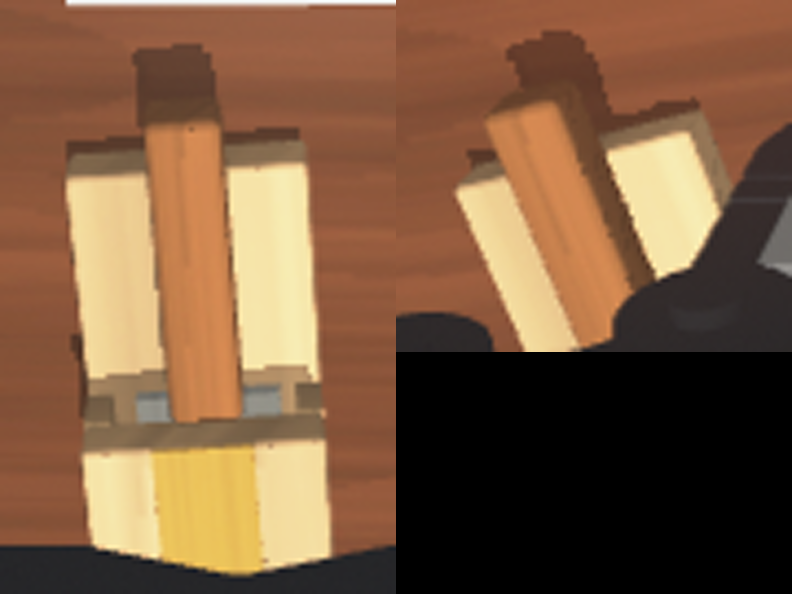

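```bash
python3 -c "
from h import *
im,d,c=load('wrist')
m=np.array([.716,-.2434]);a=.088;L=np.array([np.cos(a),np.sin(a)]);N=np.array([-L[1],L[0]])
for u,v,z in((145,122,.034),(222,120,.034),(172,420,.034),(242,418,.034),(68,178,.016),(307,165,.016),(82,455,.043),(327,440,.043)):
    p=plane(c,270+u/4.4,295+v/4.4,z)[:2]-m; print(u,v,np.round([p@L*1000,p@N*1000],1))
"
```

```text
145 122 [-102.4  -10. ]
222 120 [-101.7   11.5]
172 420 [-4.3 -9.7]
242 418 [-3.6 11. ]
68 178 [-76.  -35.7]
307 165 [-75.8  34.8]
82 455 [ -0.9 -35.9]
327 440 [-1.5 35.6]
```

```bash
python3 -c "
from station import manip
print(manip.sign_off(), manip.sense()['t'])"
```

```text
the job is handed in; nothing more can be done
the job is handed in; nothing more can be done
```

The tea order is made up and the job is handed in at about 66 s of the 210 s allowed. The order kept was spatula, cakes, tin under the mouth, tipping, then tin to the mat. No final check failed.

- **Spatula:** it is in the holder blade-first. The push met 13.5 N at the stop, the last picture puts the shoulder about 1 mm from the slot's mouth, and it sits straight and centred.
- **Cakes and tray:** all four dark cakes went into the front row and slid into the tin at a tilt of about 0.8 rad. I saw all four in the tin before letting the tray down. The three green cakes stayed behind the lip.
- **Tin:** it stands on the mat with its four cakes. The wrist camera measured the centre within 1 mm of the mat's, and the angle within 0.1°.
- **Bystanders:** the jar, canister and teacup are where they were in the top view.

The top camera read about 4 mm off the wrist camera in x, so I used the wrist camera for placing. I saw neither the tin knocked aside nor the grip slacken.

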